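Book in a specimen delivery: canisters upright, logger docked, timer wound

TASK

Book in the delivery on this bench: tip every canister lying on the mat up onto its foot so that it stands upright on the mat, cap on top, pivoting it over the rim of its foot rather than lifting it clear of the mat, and slide the flat temperature logger nose first into its reader dock until it is fully home. Only when that is done, wind the timer's key clockwise all the way to its stop to start the standing hour. Leave the tube rack, the bottle and the tip box where they are.

Things in the scene. Friction and masses are not known exactly. Their poses are not given: they have to be found in the camera images.
- mat: fixed blue-edged white absorbent mat, 350 mm along its x, 450 mm along its y, 2 mm thick, flat on the bench; origin at its centre, on the bench
- canister_a_mid (a point): centre (95 mm from each end) of the sealed specimen canister with blue cap and stripe (may be absent): rigid white cylinder 50 mm in diameter (cap 51), 190 mm long, 0.2 to 0.4 kg. z runs along it from foot to cap. It lies on a flat of its foot and the cap's rim, 3.4 degrees cap-down; the cap is the last 36 mm
- canister_a_foot (a point): centre of the underside of that blue canister's foot, a grey hexagon 72 mm across flats and 14 mm thick, on which it is to stand; z points to the cap
- canister_b_mid (a point): centre (95 mm from each end) of the sealed specimen canister with green cap and stripe (may be absent): rigid white cylinder 50 mm in diameter (cap 51), 190 mm long, 0.2 to 0.4 kg. z runs along it from foot to cap. It lies on a flat of its foot and the cap's rim, 3.4 degrees cap-down; the cap is the last 36 mm
- canister_b_foot (a point): centre of the underside of that green canister's foot, a grey hexagon 72 mm across flats and 14 mm thick, on which it is to stand; z points to the cap
- canister_c_mid (a point): centre (95 mm from each end) of the sealed specimen canister with red cap and stripe (may be absent): rigid white cylinder 50 mm in diameter (cap 51), 190 mm long, 0.2 to 0.4 kg. z runs along it from foot to cap. It lies on a flat of its foot and the cap's rim, 3.4 degrees cap-down; the cap is the last 36 mm
- canister_c_foot (a point): centre of the underside of that red canister's foot, a grey hexagon 72 mm across flats and 14 mm thick, on which it is to stand; z points to the cap
- logger_mid (a point): temperature logger: flat loose white box 110 mm long (x), 56 mm wide (y), 18 mm thick (z), 0.13 kg, with a grey nose end (+x) and a green screen on top, lying flat on the bench; this point is its centre, 9 mm above its underside
- logger_nose (a point): middle of the end face of the logger's grey nose (55 mm along +x from its centre)
- dock: fixed grey reader dock, 100 mm along x, 100 mm wide (y), 39 mm high; origin at the centre of its underside; the logger slides in along +x. The mouth faces -x and flares from x = -50 to -35 mm. The slot is 64 mm wide, from 3 mm (its floor, from x = -50 mm on) to 31 mm above the bench, roofed from x = -35 mm on
- dock_stop (a point): middle of the slot's end wall, 30 mm along the dock's +x from its origin, 12 mm above the bench; axes as the dock. A logger fully home touches it with its nose, lies on the slot's floor, and 30 mm of it stands out beyond the dock's floor, 45 mm beyond its roof
- timer_key (a joint): angle of the wing key of the clockwork timer: 0 = run down, 5.76 = fully wound, at its stop; grows as it is turned clockwise seen from above. It turns against 0.06 N m of friction and a spring of at most 0.04 N m, and stays where it is left. At the start 0 to 0.6; it takes several partial turns
- key_grip (a point): middle of the timer's black wing key, 92 mm above the bench, on its vertical axis. The wing is 54 mm long (this point's x, turning with the key), 14 mm thick (y), from 71 to 105 mm above the bench, on a hub 54 mm in diameter. The fixed timer below is a white box 112 by 112 mm, its dial 64 mm above the bench
- tube_rack: bystander: loose orange tube rack with black holes, 100 by 200 mm, 50 mm high; origin at the centre of its underside
- reagent_bottle: bystander: loose white bottle, 56 mm in diameter, 100 mm high; origin at the centre of its underside
- tip_box: bystander: loose clear box with an orange deck of pipette tips, 87 by 122 mm, 70 mm high; origin at the centre of its underside
Mind the look-alikes: they are no part of the job. What is shaped like the part that bears canister_b_mid but yellow is not meant.

How it is judged:
On the way, in this order (a step that is already met when the one before it is completed fails the run):
1. every canister stands upright on the mat and the logger is fully home in its dock (in any order) (angle between each of canister_a_mid, canister_b_mid, canister_c_mid's own z axis and vertical below 0.12 rad and height (world z) of canister_a_mid between 0.08 and 0.115 m and height (world z) of each of canister_a_foot, canister_b_foot, canister_c_foot, logger_mid below 0.02 m and x of canister_a_foot in the frame of mat between -0.175 and 0.175 m and y of canister_a_foot in the frame of mat between -0.225 and 0.225 m and height (world z) of canister_b_mid between 0.08 and 0.115 m and x of canister_b_foot in the frame of mat between -0.175 and 0.175 m and y of canister_b_foot in the frame of mat between -0.225 and 0.225 m and height (world z) of canister_c_mid between 0.08 and 0.115 m and x of canister_c_foot in the frame of mat between -0.175 and 0.175 m and y of canister_c_foot in the frame of mat between -0.225 and 0.225 m and x of logger_nose in the frame of dock_stop between -0.006 and 0.004 m and y of logger_nose in the frame of dock_stop between -0.008 and 0.008 m and angle between the x axis of logger_mid and the x axis of dock, either way round below 0.15 rad), for 0.2 s.
2. after that, the timer's key is wound to its stop (value of joint timer_key above 5.5 rad), for 0.2 s.
At the end, for the whole second after the job is handed in: Every canister present stands at rest on its foot on the mat, cap up, within 0.12 rad of vertical; the logger lies in the dock, nose within 6 mm of the stop, 8 mm of the slot's middle and 0.15 rad of its direction; the timer's key is past 5.5 rad (stop at 5.76) (all of step 1 and value of joint timer_key above 5.5 rad and linear speed of each of canister_a, canister_b, canister_c, logger below 0.02 m/s); the robot touches nothing.
It fails at once if a canister is lifted clear of the mat (the centre of its foot rises above 100 mm) (height (world z) of any of canister_a_foot, canister_b_foot, canister_c_foot above 0.1 m).
It fails at once if a bystander (tube rack, bottle or tip box) is moved more than 30 mm (distance of any of tube_rack, reagent_bottle, tip_box from where it was at the start of the episode above 0.03 m).
Of canister_a, canister_b, canister_c only 2 to 3 are there at a start; the rules pass over those that are not, and their reading is None.
At some moment in a run one of logger may be knocked a few centimetres aside while the robot is not near it.
Once in a run the grip may slacken for a moment while it holds something.
It also fails if it takes over 210 s, if anything falls off the work surface, if the arm or the gripper's body presses on something with over 40 N, if the wrist force passes 120 N, or if a joint passes its speed limit or range.

ROBOT

A 6-joint arm with a two-finger parallel gripper is mounted at the origin on the work surface. World frame = base frame: x ahead of the robot, y to its left, z up, the work surface at z = 0. Lengths are in m, angles in rad, forces in N, time in s.
With the tool pointing down it reaches from about 0.3 to 0.75 m from the base axis. Payload 8.5 kg.
Tool frame: the origin (TCP) lies midway between the tips of the shut fingers; the grasp point (between the pads) lies 19 mm behind it (grasp_offset is the z of the grasp point in the tool frame, in m); z points along the fingers, x is the direction in which the jaws open and shut, and the axes are right-handed (so a half turn about z gives the same grasp; the last joint's range is limited). The gripper opens to 85 mm and grips with 20 to 120 N. Pads are 22 mm wide; open, the fingers measure 114 mm over their backs; the gripper's body (76 mm by 85 mm) begins 54 mm behind the grasp point. The pads swing forward as they close: fully open they stand 13 mm farther back than shut.
Start: joints at [0.987, 0.381, 1.297, -0, 1.464, -0.215], TCP at [0.198, 0.513, 0.231] pointing down, gripper open.
Joint ranges: [-3.11, 3.11], [-0.89, 2.33], [0.22, 2.48], [-1.42, 4.56], [0.17, 2.85], [-2.88, 2.88]. Speed limits (rad/s): [2.39, 2.39, 3.14, 3.14, 3.14, 3.14].

INTERFACE

Orientations are given as a rotation vector (axis times angle).
In Python, from rig import observe, capture, job_done, cut_out, grasp_offset gives the robot as it stands.
- The arm moves only by the tool apply_moves, never from a script. Its argument "rows" is a list that holds one entry, the list of rows, each a list of 7 numbers: the shift along the tool's x, y, z in mm, then the turn, a rotation vector about the tool's x, y, z in rad, then the gripper command: -1 is shut, 1 is fully open, values between are in proportion. A call has 1 to 20 rows; each row is the pose to reach, as a shift and turn from the pose commanded when the call began, along the tool's axes at that moment; what a row does not reach only later rows make up. A row lasts 1/10 s, in which the tool goes at most 50 mm and 8.59 degrees, less where a joint would pass 70% of its speed; a pose out of reach is approached as far as the arm can. A call with a gripper value outside its range is refused whole. The fingers move at their own pace and stop on an object; "squeeze" is the grip in N (left out, the last holds). Time passes only in rows, so rows that repeat a pose let the fingers close. It gives the time, the measured TCP pose, the force and the opening at its end, in the units of the state.
- observe(): the state, without advancing time (a new reading comes with each control period).
- capture(name): name is "scene" or "top" or "wrist"; returns a dict with "frame" (400x640x3 uint8, blue, green, red), "z_map" (400x640 float32, m along the optical axis (not along the pixel's ray), 0 where there is no reading), "camera_matrix" (3x3 intrinsics, pixels), "distortion" ([k1, k2, p1, p2, k3] as OpenCV has them; the pictures are not rectified), "camera_from_world" (4x4, takes a point from world to camera coordinates); the wrist camera has in their place "T_tool_cam" (4x4, takes a point from camera to tool coordinates, whose origin is the TCP and whose axes are the tool frame's). Camera axes: x right, y up, looking along -z (the intrinsics and any distortion apply to the point x, -y, -z); pixel columns grow to the right and rows downward; lengths in m; the calibration is good to about 2 mm. A picture is of the moment at which its call begins: read the wrist's pose just before it.
- job_done(): hands the job in, once; it reports no verdict.
Trained networks look in a picture, given as the dict that the camera call returned (one of the last four; its "shot" number tells which), for a name from the list of things; names that differ only in an ending like _2 or _b are one class to them, and where a whole thing is asked for, a point or a joint stands for the part that bears it (a point fixed in the world has none). Each returns a list of dicts, best first, with "confidence" (0 to 1); they miss things now and then, are a little off and sometimes report something else, mostly with a low value. They report only what shows in the picture. A call takes as long as a camera call. They do not tell look-alikes from the thing itself.
- cut_out(target, picture): "mask" (400x640 bool, what is visible of it) and "point" ([column, row] in pixels, amid what is visible of it).
The state is a dict: "t": time; "joints": joint angles; "joint_velocities": joint speeds; "effort": joint torques, N m; "ee_pos": TCP position; "tool_rot": TCP orientation; "wrist_force": force on the tool from outside, world axes, zero at the start; "torque": the same for the moment, N m; "width": finger opening in m.
Only numpy, scipy, OpenCV 4.12 (cv2) and the standard library are available. Lean on these libraries where they do the work, as an engineer would, in place of code of your own. Each camera call takes 0.05 s, during which the arm holds its last target.

## Working session

There is one attempt and no reset: what is moved stays moved. The work goes in short steps, Python scripts to look and compute and a tool call to move; the robot and the scene stay as the last step left them, time stands still between calls to the robot, and variables do not carry over. Pictures are saved under pics/ and viewed, and the job is handed in when it is done.

Besides the shell and the picture viewer there is one more tool, called after ">>>" by a JSON object that holds its "fn" and its "kwargs". apply_moves: Moves the arm, as the interface text tells. Its arguments: {"type":"object","properties":{"rows":{"type":"array"},"squeeze":{"type":"number"}},"required":["rows"]}

```bash
ls; mkdir -p pics; python3 - <<'E'
from rig import *
import cv2
print(observe()); print(grasp_offset)
for n in ["scene","top","wrist"]:
    c=capture(n); cv2.imwrite(f"pics/{n}0.png",c["frame"])
    print(n,c["camera_matrix"].tolist(),c["distortion"], c.get("camera_from_world"),c.get("T_tool_cam"))
E
```

```text
pics
{'t': 0.0, 'joints': array([ 9.86729347e-01,  3.81189018e-01,  1.29823971e+00,  1.53153217e-05,
        1.46359371e+00, -2.15286253e-01]), 'joint_velocities': array([ 0.0007271 , -0.00044178,  0.00070453,  0.00198566, -0.00035334,
       -0.0013564 ]), 'effort': array([ 8.68121024e-04, -4.48473215e+01, -2.31277478e+01, -1.61988928e-04,
        4.82035000e-03, -4.74501496e-05]), 'ee_pos': array([0.19809443, 0.51278331, 0.23072262]), 'tool_rot': array([ 2.59064814e+00,  1.77619010e+00, -2.08954832e-03]), 'wrist_force': array([-0.66822233, -0.31125009, -0.35243559]), 'torque': array([ 0.00580985, -0.02541768,  0.0394324 ]), 'width': 0.08557036204517032}
-0.0187
scene [[467.6372810727954, 0.0, 319.4410030376407], [0.0, 467.6372810727954, 201.87293774710946], [0.0, 0.0, 1.0]] [0.00922311 0.         0.         0.         0.        ] [[ 0.77381077  0.63320443  0.01640221 -0.41471911]
 [-0.39973988  0.46808968  0.78809903  0.07490551]
 [ 0.49135009 -0.61639614  0.6153299  -1.72994388]
 [ 0.          0.          0.          1.        ]] None
top [[449.66824653158403, 0.0, 319.84814372796
[... 157 characters left out ...]
50e-01 -1.21316481e-03  5.76531982e-02]
 [ 9.94324597e-01  1.55143098e-02  1.05251617e-01 -4.72870589e-01]
 [-1.05219697e-01 -2.86181776e-03  9.94444883e-01 -1.85181608e+00]
 [ 0.00000000e+00  0.00000000e+00  0.00000000e+00  1.00000000e+00]] None
wrist [[326.47548890669077, 0.0, 321.08261181956726], [0.0, 326.47548890669077, 196.20496876265238], [0.0, 0.0, 1.0]] [-0.04739915  0.          0.          0.          0.        ] None [[ 9.99999349e-01  9.44437589e-04  6.41025448e-04  5.36510072e-04]
 [ 1.09513008e-03 -9.52181291e-01 -3.05531652e-01 -7.86477821e-02]
 [ 3.21816861e-04  3.05532155e-01 -9.52181705e-01 -1.41939945e-01]
 [ 0.00000000e+00  0.00000000e+00  0.00000000e+00  1.00000000e+00]]
```

View pics/scene0.png

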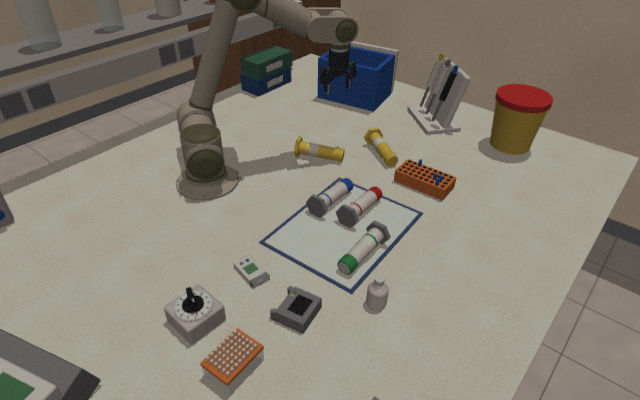

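View pics/top0.png

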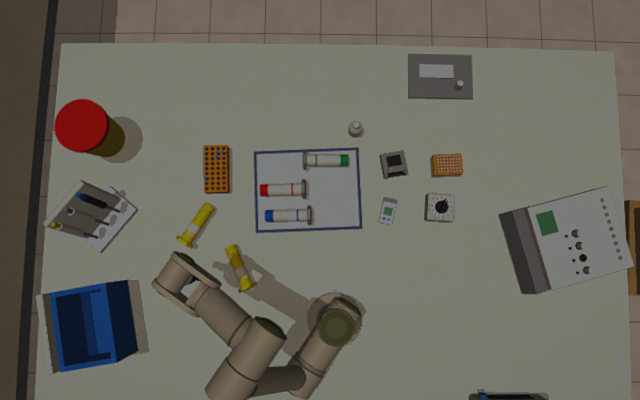

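The scene view shows three canisters on the mat: blue (330,197), red (360,206) and green (364,248). Two yellow look-alikes, (320,150) and (380,147), lie off the mat and are not meant. Logger (250,270), dock (297,308), timer (195,312), rack (425,178), bottle (377,293), tip box (233,355).

```bash
cat > h.py <<'E'
import numpy as np, cv2
from rig import *
from scipy.spatial.transform import Rotation as R
def cam_T(c, obs=None):
    """world_from_cam (gl-like axes)"""
    if "camera_from_world" in c: return np.linalg.inv(c["camera_from_world"])
    T=np.eye(4); T[:3,:3]=R.from_rotvec(obs["tool_rot"]).as_matrix(); T[:3,3]=obs["ee_pos"]
    return T@c["T_tool_cam"]
def cloud(c,mask,obs=None):
    v,u=np.nonzero(mask&(c["z_map"]>0)); z=c["z_map"][v,u]
    p=cv2.undistortPoints(np.stack([u,v],1).astype(float)[:,None],c["camera_matrix"],c["distortion"])[:,0]
    P=np.stack([p[:,0]*z,-p[:,1]*z,-z],1); T=cam_T(c,obs)
    return P@T[:3,:3].T+T[:3,3],u,v
def ray_at(c,px,h,obs=None):
    px=np.atleast_2d(np.array(px,float))
    p=cv2.undistortPoints(px[:,None],c["camera_matrix"],c["distortion"])[:,0]
    T=cam_T(c,obs); d=np.stack([p[:,0],-p[:,1],-np.ones(len(p))],1)@T[:3,:3].T
    s=(h-T[2,3])/d[:,2]; return T[:3,3]+d*s[:,None]
def project(c,P,obs=None):
    T=np.linalg.inv(cam_T(c,obs)); q=np.atleast_2d(P)@T[:3,:3].T+T[:3,3]
    q=q*[1,-1,-1]
    return cv2.projectPoints(q,np.zeros(3),np.zeros(3),c["camera_matrix"],c["distortion"])[0][:,0]
E
python3 - <<'E'
from h import *
for n in ["top","scene"]:
    c=capture(n)
    for t in ["canister_a_mid","logger_mid","dock","timer_key","key_grip","tube_rack","reagent_bottle","tip_box","mat"]:
        for d in cut_out(t,c):
            P,u,v=cloud(c,d["mask"])
            if len(P)<5: print(n,t,'few');continue
            col=c["frame"][d["mask"]].mean(0)
            xy=P[:,:2].astype(np.float32); r=cv2.minAreaRect(xy)
            print(n,t,round(float(d["confidence"]),2),np.round(d["point"]),len(P),'med',np.median(P,0).round(3),'z',np.percentile(P[:,2],[2,98]).round(3),'rect',np.round(r[0],3),np.round(r[1],3),round(r[2],1))
E
```

```text
top canister_a_mid 0.74 [286. 213.] 672 med [0.425 0.194 0.051] z [-0.005  0.075] rect [0.437 0.203] [0.204 0.083] 87.2
top canister_a_mid 0.69 [351. 133.] 185 med [ 0.789 -0.073  0.067] z [-0.001  0.104] rect [ 0.806 -0.072] [0.077 0.054] 14.9
top logger_mid 0.69 [389. 210.] 310 med [ 0.452 -0.217  0.018] z [0.007 0.028] rect [ 0.452 -0.217] [0.053 0.107] 77.0
top logger_mid 0.62 [281. 187.] 620 med [0.533 0.222 0.052] z [-0.001  0.075] rect [0.546 0.228] [0.206 0.081] 89.9
top dock 0.76 [390. 166.] 588 med [ 0.649 -0.239  0.037] z [-0.003  0.048] rect [ 0.652 -0.241] [0.101 0.1  ] 10.4
top dock 0.49 [287. 214.] 551 med [0.426 0.194 0.053] z [0.035 0.075] rect [0.43  0.199] [0.067 0.189] 1.3
top timer_key 0.55 [444. 207.] 174 med [ 0.468 -0.428  0.074] z [0.059 0.111] rect [ 0.47  -0.434] [0.058 0.062] 41.2
top timer_key 0.5 [352. 132.] 191 med [ 0.789 -0.073  0.066] z [-0.002  0.104] rect [ 0.806 -0.076] [0.074 0.06 ] 7.6
top key_grip 0.43 [440. 209.] 160 med [ 0.467 -0.428  0.074] z [0.061 0.111] rect [ 0.466 -0.433] [0.059 0.052] 69.2
top tube_rack 0.57 [214. 169.] 1233 med [0.61
[... 1596 characters left out ...]
.8
scene reagent_bottle 0.48 [252. 275.] 609 med [ 0.464 -0.223  0.019] z [0.005 0.024] rect [ 0.458 -0.219] [0.056 0.113] 78.0
scene reagent_bottle 0.17 [364. 246.] 1132 med [0.672 0.046 0.052] z [0.004 0.076] rect [0.658 0.089] [0.096 0.286] 9.7
scene tip_box 0.7 [232. 360.] 2440 med [ 0.665 -0.472  0.058] z [0.007 0.072] rect [ 0.631 -0.463] [0.126 0.122] 4.2
scene mat 0.82 [336. 236.] 7047 med [0.564 0.049 0.004] z [-0.001  0.009] rect [0.54  0.125] [0.355 0.459] 2.9
scene mat 0.53 [299. 309.] 1386 med [ 0.666 -0.253  0.04 ] z [0.006 0.044] rect [ 0.651 -0.228] [0.099 0.131] 10.4
scene mat 0.17 [361. 248.] 1066 med [0.673 0.039 0.053] z [0.012 0.075] rect [0.657 0.046] [0.196 0.078] 87.4
```

```bash
python3 - <<'E'
from h import *
c=capture("top")
f=c["frame"]; s=capture("scene")
a=cv2.resize(f[140:240,230:370],None,fx=4,fy=4,interpolation=cv2.INTER_CUBIC)
b=cv2.resize(f[130:230,340:480],None,fx=4,fy=4,interpolation=cv2.INTER_CUBIC)
cv2.imwrite("pics/cropA.png",a);cv2.imwrite("pics/cropB.png",b)
cv2.imwrite("pics/cropC.png",cv2.resize(s["frame"][240:360,150:350],None,fx=4,fy=4,interpolation=cv2.INTER_CUBIC))
m=np.zeros((400,640),bool); m[150:232,255:362]=1
P,u,v=cloud(c,m); k=P[:,2]>0.03
lab=np.zeros(m.shape,np.uint8); lab[v[k],u[k]]=1
n,L,st,_=cv2.connectedComponentsWithStats(lab)
for i in range(1,n):
    if st[i,4]<100: continue
    Q,uu,vv=cloud(c,(L==i))
    top=Q[Q[:,2]>0.045]  # upper
    mu=Q[:,:2].mean(0); w,V=np.linalg.eigh(np.cov((Q[:,:2]-mu).T)); d=V[:,1]; 
    if d[1]<0: d=-d
    nrm=np.array([-d[1],d[0]])
    s_=(Q[:,:2]-mu)@d; t_=(Q[:,:2]-mu)@nrm
    print(i,len(Q),mu.round(3),'dir deg',np.degrees(np.arctan2(d[1],d[0])).round(1))
    for lo in np.arange(-.11,.11,.02):
        kk=(s_>=lo)&(s_<lo+.02)
        if kk.sum()>3:
            bgr=c["frame"][vv[kk],uu[kk]].mean(0).round()
            print('  s',lo.round(2),kk.sum(),'t',np.percentile(t_[kk],[3,50,97]).round(3),'z',np.percentile(Q[kk,2],[50,95]).round(3),bgr)
    print(np.percentile(s_,[0,1,99,100]).round(3), 'ends',(mu+d*s_.min()).round(3),(mu+d*s_.max()).round(3))
E
```

```text
1 560 [0.658 0.049] dir deg 91.6
  s -0.11 24 t [-0.022  0.     0.019] z [0.048 0.058] [37. 78. 26.]
  s -0.09 56 t [-0.028 -0.001  0.021] z [0.049 0.061] [37. 79. 21.]
  s -0.07 57 t [-0.023  0.001  0.022] z [0.05  0.058] [ 85. 101.  90.]
  s -0.05 56 t [-0.022  0.001  0.02 ] z [0.051 0.059] [106. 113. 117.]
  s -0.03 56 t [-0.022  0.001  0.022] z [0.052 0.06 ] [106. 112. 116.]
  s -0.01 59 t [-0.023  0.002  0.022] z [0.053 0.063] [105. 114. 117.]
  s 0.01 50 t [-0.028  0.001  0.02 ] z [0.054 0.063] [106. 114. 118.]
  s 0.03 64 t [-0.029  0.001  0.022] z [0.053 0.066] [ 85. 101.  92.]
  s 0.05 57 t [-0.025  0.     0.019] z [0.055 0.067] [107. 113. 116.]
  s 0.07 81 t [-0.038  0.001  0.033] z [0.064 0.08 ] [72. 75. 78.]
[-0.099 -0.095  0.088  0.09 ] ends [ 0.661 -0.05 ] [0.656 0.139]
2 578 [0.532 0.22 ] dir deg 91.5
  s -0.11 7 t [-0.03   0.005  0.034] z [0.033 0.037] [47. 50. 53.]
  s -0.09 85 t [-0.039  0.     0.034] z [0.069 0.078] [76. 79. 82.]
  s -0.07 59 t [-0.022  0.001  0.022] z [0.057 0.065] [107. 113. 117.]
  s -0.05 58 t [-0.023 -0.     0.022] z [0.055 0.066] [ 84.  90. 1
[... 652 characters left out ...]
76. 79.]
  s -0.07 59 t [-0.022 -0.001  0.022] z [0.058 0.064] [108. 114. 117.]
  s -0.05 60 t [-0.023  0.001  0.022] z [0.056 0.065] [104.  96.  92.]
  s -0.03 57 t [-0.022  0.003  0.022] z [0.055 0.066] [109. 117. 120.]
  s -0.01 54 t [-0.023  0.001  0.022] z [0.053 0.062] [108. 115. 118.]
  s 0.01 57 t [-0.023  0.002  0.022] z [0.051 0.062] [106. 112. 116.]
  s 0.03 56 t [-0.023 -0.001  0.022] z [0.05  0.059] [106. 112. 116.]
  s 0.05 59 t [-0.024 -0.002  0.022] z [0.048 0.059] [102.  98.  96.]
  s 0.07 59 t [-0.024 -0.001  0.022] z [0.05 0.06] [93. 48. 17.]
  s 0.09 32 t [-0.024  0.     0.022] z [0.046 0.057] [102.  69.  50.]
[-0.089 -0.089  0.1    0.102] ends [0.426 0.105] [0.423 0.295]
```

View pics/cropA.png

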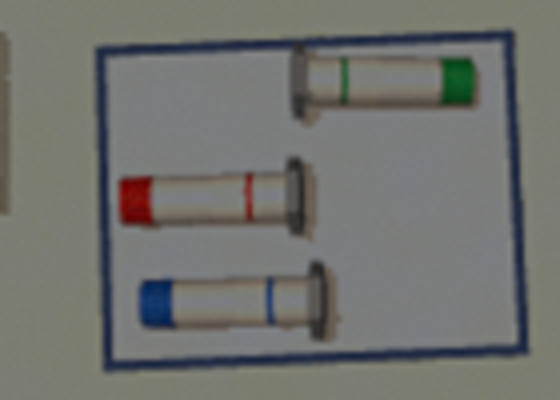

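View pics/cropB.png

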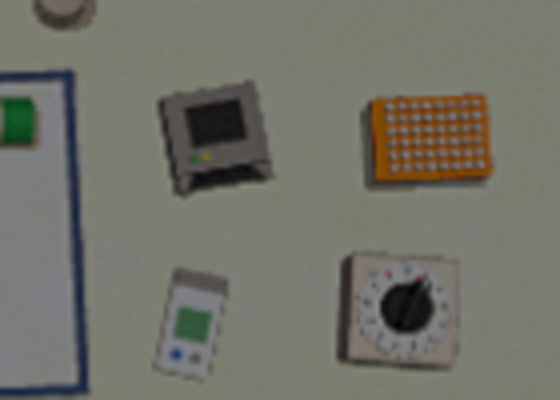

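View pics/cropC.png

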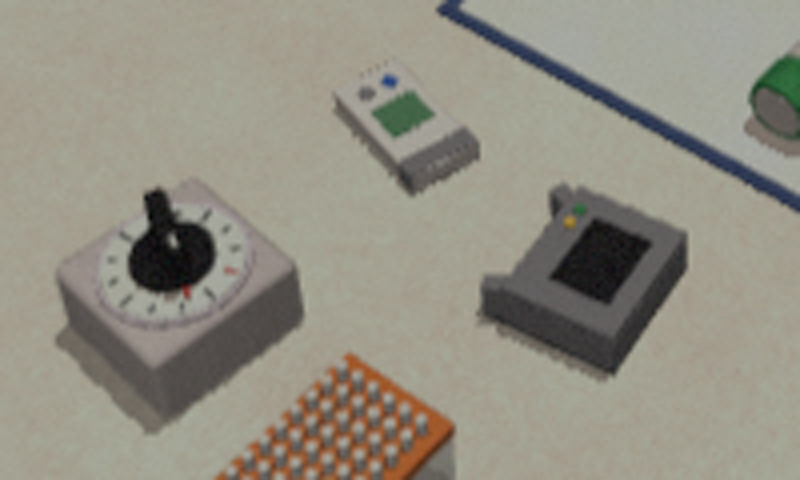

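Crop A: the blue cap is on the left (foot right), red the same, and the green cap is on the right (foot left). All three lie on the mat, so they are the canisters meant; the yellow ones are off it. Crop B: the dock mouth (227,183) faces the robot, the logger nose (200,283) points towards the dock, and the key marker points up and to the right. I start with blue: a cap grip with a tilted tool.

```bash
cat >> h.py <<'E'
G=0.0187
def pose_from(graspp,zdir,xhint):
    z=np.array(zdir,float);z/=np.linalg.norm(z)
    x=np.array(xhint,float);x-=z*(x@z);x/=np.linalg.norm(x)
    M=np.stack([x,np.cross(z,x),z],1)
    return np.array(graspp)+G*z,M     # TCP pos, rot
def rel(pos,M,o=None):
    o=o or observe(); M0=R.from_rotvec(o["tool_rot"]).as_matrix()
    d=M0.T@(pos-o["ee_pos"])*1000; w=R.from_matrix(M0.T@M).as_rotvec()
    return np.r_[d.round(0),w.round(3)].tolist()
def can(foot,cap):
    """ground pts foot-underside end & cap end xy -> unit axis (horizontal)"""
    f=np.array(foot);a=np.array(cap)-f;a/=np.linalg.norm(a);return f,a
def tip_pose(foot,cap,alpha,along=.172,phi=35,dz=.004,lift=.001,bend=None):
    """alpha deg tipped; tool leans phi deg to cap side initially"""
    f,a=can(foot,cap); A=np.array([a[0],a[1],0]);Z=np.array([0,0,1.])
    G0=np.array([f[0],f[1],0])+A*along*np.cos(np.radians(3.4)); G0[2]=.0286+(.172-along)*.0593+dz
    P=np.array([f[0],f[1],.002])
    r=np.radians(alpha); h=(G0-P)@A; v=(G0-P)@Z
    g=P+A*(h*np.cos(r)-v*np.sin(r))+Z*(h*np.sin(r)+v*np.cos(r)+(lift if alpha>0 else 0))
    t=np.radians(phi)-(r if bend is None else r*bend)
    zd=-Z*np.cos(t)-A*np.sin(t)
    side=np.cross(Z,A)
    xh=side if side[0]>0 else -side
    return pose_from(g,zd,xh)
B=((.426,.105),(.423,.295)); RD=((.534,.128),(.529,.319)); GR=((.656,.139),(.661,-.050))
E
python3 - <<'E'
from h import *
p,M=tip_pose(*B,0)
print(p,M.round(2).tolist()); print('pre',rel(p-M[:,2]*.12,M)); 
o=observe(); o=dict(o); o["ee_pos"]=p-M[:,2]*.12;o["tool_rot"]=R.from_matrix(M).as_rotvec(); print(rel(p,M,o))
E
```

```text
[0.42345866 0.26595131 0.01728186] [[1.0, 0.01, 0.01], [0.02, -0.82, -0.57], [0.0, 0.57, -0.82]]
pre [-85.0, 273.0, 116.0, -0.537, -0.362, 1.147]
[-0.0, -0.0, 120.0, 0.0, 0.0, 0.0]
```

>>> {"fn": "apply_moves", "kwargs": {"rows": [[[-85, 273, 116, -0.537, -0.362, 1.147, 1], [-85, 273, 116, -0.537, -0.362, 1.147, 1], [-85, 273, 116, -0.537, -0.362, 1.147, 1], [-85, 273, 116, -0.537, -0.362, 1.147, 1], [-85, 273, 116, -0.537, -0.362, 1.147, 1], [-85, 273, 116, -0.537, -0.362, 1.147, 1], [-85, 273, 116, -0.537, -0.362, 1.147, 1], [-85, 273, 116, -0.537, -0.362, 1.147, 1], [-85, 273, 116, -0.537, -0.362, 1.147, 1], [-85, 273, 116, -0.537, -0.362, 1.147, 1], [-85, 273, 116, -0.537, -0.362, 1.147, 1], [-85, 273, 116, -0.537, -0.362, 1.147, 1], [-85, 273, 116, -0.537, -0.362, 1.147, 1], [-85, 273, 116, -0.537, -0.362, 1.147, 1]]]}}

```text
t: 2.65
ee_pos: [0.4222, 0.3352, 0.1157]
tool_rot: [2.531, 0.021, 0.007]
wrist_force: [0.1, 0.6, 0.4]
width: 0.0853
```

```bash
python3 - <<'E'
from h import *
o=observe();print(o["t"],o["ee_pos"],o["joints"].round(2),o["wrist_force"].round(1))
p,M=tip_pose(*B,0)
print(rel(p,M,o))
c=capture("scene");cv2.imwrite("pics/s1.png",cv2.resize(c["frame"][60:300,180:500],None,fx=2,fy=2))
E
```

```text
2.65 [0.42219588 0.33522078 0.11573709] [ 0.67  0.68  1.25 -0.47  1.61  0.73] [0.1 0.6 0.4]
[0.0, 0.0, 120.0, -0.0, -0.001, 0.001]
```

View pics/s1.png

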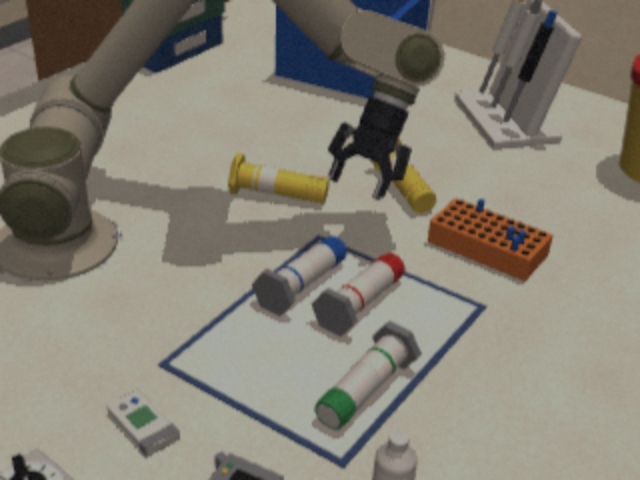

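The gripper sits over the blue cap end, leaning as planned; I go in slowly and shut it.

>>> {"fn": "apply_moves", "kwargs": {"rows": [[[0, 0, 30, 0, 0, 0, 1], [0, 0, 60, 0, 0, 0, 1], [0, 0, 85, 0, 0, 0, 1], [0, 0, 100, 0, 0, 0, 1], [0, 0, 110, 0, 0, 0, 1], [0, 0, 120, 0, 0, 0, 1], [0, 0, 120, 0, 0, 0, 1], [0, 0, 120, 0, 0, 0, -1], [0, 0, 120, 0, 0, 0, -1], [0, 0, 120, 0, 0, 0, -1], [0, 0, 120, 0, 0, 0, -1], [0, 0, 120, 0, 0, 0, -1], [0, 0, 120, 0, 0, 0, -1], [0, 0, 120, 0, 0, 0, -1]]], "squeeze": 50}}

```text
t: 4.1
ee_pos: [0.4238, 0.267, 0.0178]
tool_rot: [2.531, 0.02, 0.009]
wrist_force: [0.4, 2.7, 5.8]
width: 0.05
```

```bash
python3 - <<'E'
from h import *
o=observe();print(o["t"],o["ee_pos"],o["joints"].round(2),o["wrist_force"].round(1),o["width"])
for al in [4,8,12,16,20,24,28,32]: print(al,rel(*tip_pose(*B,al),o))
c=capture("scene");cv2.imwrite("pics/s2.png",cv2.resize(c["frame"][100:260,240:440],None,fx=3,fy=3))
c=capture("wrist");cv2.imwrite("pics/w2.png",c["frame"])
E
```

```text
4.1 [0.4238024  0.26698351 0.01775787] [ 0.58  0.75  1.48 -0.53  1.31  0.8 ] [0.4 2.7 5.8] 0.050004499623299836
4 [-0.0, 9.0, -8.0, 0.069, -0.002, -0.0]
8 [-0.0, 17.0, -16.0, 0.139, -0.002, -0.0]
12 [-0.0, 26.0, -23.0, 0.209, -0.002, -0.0]
16 [-0.0, 35.0, -30.0, 0.279, -0.002, -0.0]
20 [-0.0, 44.0, -36.0, 0.349, -0.002, 0.0]
24 [-0.0, 54.0, -41.0, 0.418, -0.002, 0.0]
28 [-0.0, 65.0, -45.0, 0.488, -0.002, 0.0]
32 [-0.0, 75.0, -49.0, 0.558, -0.002, 0.0]
```

View pics/s2.png

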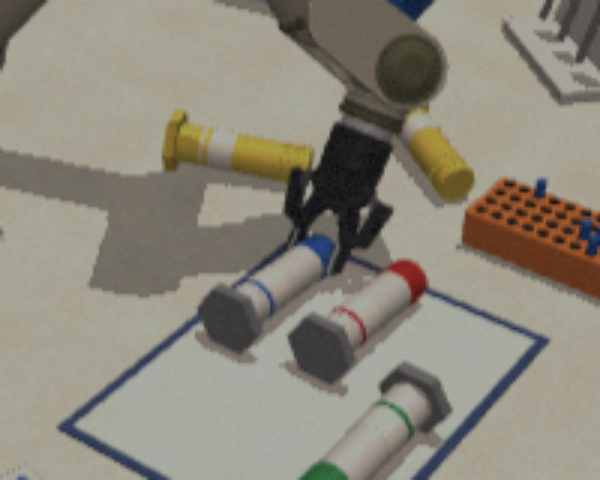

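View pics/w2.png

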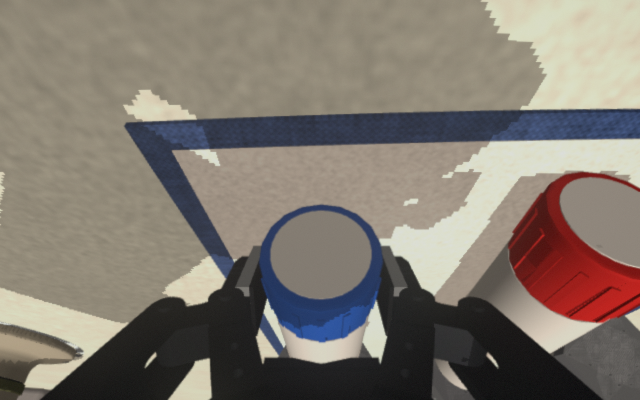

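The wrist view shows the blue cap held between the pads (320,265), width 50 mm. Next is the first third of the tip.

>>> {"fn": "apply_moves", "kwargs": {"rows": [[[0, 9, -8, 0.07, 0, 0, -1], [0, 17, -16, 0.14, 0, 0, -1], [0, 26, -23, 0.21, 0, 0, -1], [0, 35, -30, 0.28, 0, 0, -1], [0, 44, -36, 0.35, 0, 0, -1], [0, 54, -41, 0.42, 0, 0, -1], [0, 65, -45, 0.49, 0, 0, -1], [0, 75, -49, 0.56, 0, 0, -1], [0, 75, -49, 0.56, 0, 0, -1]]]}}

```text
t: 5.1
ee_pos: [0.4245, 0.2323, 0.1015]
tool_rot: [3.092, 0.021, 0.004]
wrist_force: [1.3, 3.5, 2.4]
width: 0.0497
```

```bash
cat > step.py <<'E'
from h import *
import sys
def go(can,als,**k):
    o=observe();print(o["t"],o["ee_pos"].round(4),o["joints"].round(2),o["wrist_force"].round(1),o["width"])
    for al in als: print(al,rel(*tip_pose(*can,al,**k),o))
E
python3 - <<'E'
from step import *
go(B,[32,36,40,44,48,52,56,60,64])
c=capture("scene");cv2.imwrite("pics/s3.png",cv2.resize(c["frame"][100:260,240:440],None,fx=3,fy=3))
E
```

```text
5.1 [0.4245 0.2323 0.1015] [ 0.28  0.42  1.66 -0.05  1.07  0.29] [1.3 3.5 2.4] 0.04969076479295964
32 [-0.0, -1.0, 0.0, -0.003, -0.002, -0.002]
36 [-0.0, 6.0, -8.0, 0.067, -0.002, -0.002]
40 [-0.0, 15.0, -16.0, 0.137, -0.002, -0.002]
44 [-0.0, 23.0, -23.0, 0.206, -0.002, -0.002]
48 [-0.0, 32.0, -30.0, 0.276, -0.002, -0.002]
52 [-0.0, 42.0, -36.0, 0.346, -0.003, -0.002]
56 [-0.0, 52.0, -41.0, 0.416, -0.003, -0.002]
60 [-0.0, 62.0, -46.0, 0.486, -0.003, -0.002]
64 [-0.0, 73.0, -49.0, 0.556, -0.003, -0.002]
```

View pics/s3.png

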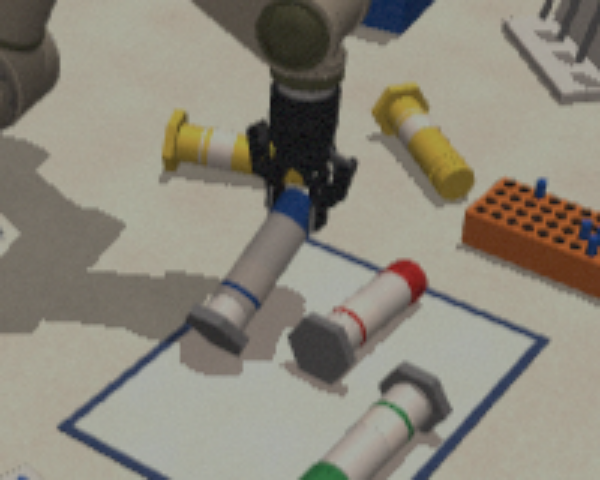

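Blue is a third of the way up, pivoting at its foot, held at about (290,200). Continuing.

>>> {"fn": "apply_moves", "kwargs": {"rows": [[[0, 6, -8, 0.067, 0, 0, -1], [0, 15, -16, 0.137, 0, 0, -1], [0, 23, -23, 0.206, 0, 0, -1], [0, 32, -30, 0.276, 0, 0, -1], [0, 42, -36, 0.346, 0, 0, -1], [0, 52, -41, 0.416, 0, 0, -1], [0, 62, -46, 0.486, 0, 0, -1], [0, 73, -49, 0.556, 0, 0, -1], [0, 73, -49, 0.556, 0, 0, -1]]]}}

```text
t: 6.05
ee_pos: [0.4269, 0.1628, 0.1547]
tool_rot: [-2.632, -0.019, 0.001]
wrist_force: [1.6, 6.0, 22.0]
width: 0.0497
```

```bash
python3 - <<'E'
from step import *
go(B,[64,68,72,76,80,84,88,92,93.4])
c=capture("scene");cv2.imwrite("pics/s4.png",cv2.resize(c["frame"][100:260,240:440],None,fx=3,fy=3))
E
```

```text
6.05 [0.4269 0.1628 0.1547] [-0.19  0.3   1.79  0.54  1.21 -0.44] [ 1.6  6.  22. ] 0.04974282221094989
64 [-2.0, 1.0, -0.0, -0.003, -0.003, -0.0]
68 [-2.0, 9.0, -8.0, 0.067, -0.003, -0.0]
72 [-2.0, 17.0, -16.0, 0.137, -0.003, -0.0]
76 [-2.0, 25.0, -24.0, 0.206, -0.003, -0.0]
80 [-2.0, 35.0, -30.0, 0.276, -0.003, -0.0]
84 [-2.0, 44.0, -36.0, 0.346, -0.003, 0.0]
88 [-2.0, 54.0, -41.0, 0.416, -0.003, 0.0]
92 [-2.0, 64.0, -46.0, 0.486, -0.003, 0.0]
93.4 [-2.0, 68.0, -47.0, 0.51, -0.003, 0.0]
```

View pics/s4.png

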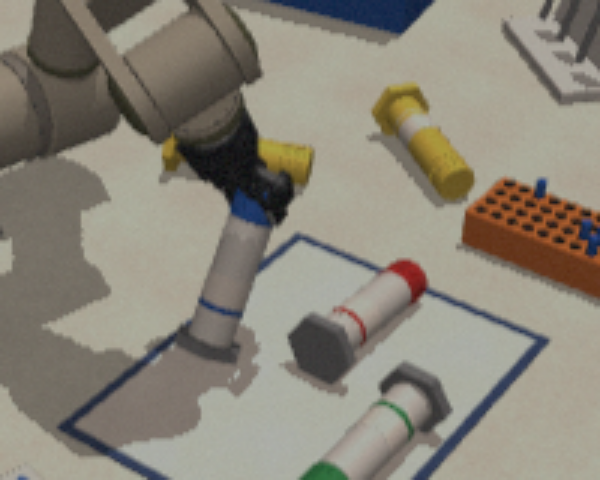

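Force is building (22 N down), so I lift the remaining path a few mm.

```bash
python3 - <<'E'
from step import *
go(B,[68,72,76,80,84,88,91,93.4],lift=.005)
E
```

```text
6.1 [0.4268 0.1632 0.1546] [-0.19  0.3   1.79  0.53  1.21 -0.43] [ 1.9  4.5 20.9] 0.049271210130861706
68 [-2.0, 7.0, -12.0, 0.069, -0.003, 0.0]
72 [-2.0, 15.0, -20.0, 0.138, -0.003, 0.0]
76 [-2.0, 24.0, -27.0, 0.208, -0.003, 0.0]
80 [-2.0, 33.0, -34.0, 0.278, -0.003, 0.0]
84 [-2.0, 43.0, -40.0, 0.348, -0.003, 0.001]
88 [-2.0, 53.0, -45.0, 0.418, -0.003, 0.001]
91 [-2.0, 60.0, -48.0, 0.47, -0.003, 0.001]
93.4 [-2.0, 67.0, -51.0, 0.512, -0.003, 0.001]
```

>>> {"fn": "apply_moves", "kwargs": {"rows": [[[0, 7, -12, 0.069, 0, 0, -1], [0, 15, -20, 0.138, 0, 0, -1], [0, 24, -27, 0.208, 0, 0, -1], [0, 33, -34, 0.278, 0, 0, -1], [0, 43, -40, 0.348, 0, 0, -1], [0, 53, -45, 0.418, 0, 0, -1], [0, 60, -48, 0.47, 0, 0, -1], [0, 67, -51, 0.512, 0, 0, -1], [0, 67, -51, 0.512, 0, 0, -1], [0, 67, -51, 0.512, 0, 0, -1]]]}}

```text
t: 7.1
ee_pos: [0.4263, 0.0798, 0.1653]
tool_rot: [-2.122, -0.017, 0.014]
wrist_force: [-1.4, -3.1, 10.8]
width: 0.0496
```

```bash
cat >> h.py <<'E'
def axis_fit(c,roi,zlo,zhi,obs=None,near=None):
    m=np.zeros((400,640),bool); m[roi[0]:roi[1],roi[2]:roi[3]]=1
    P,u,v=cloud(c,m,obs); k=(P[:,2]>zlo)&(P[:,2]<zhi)
    if near is not None: k&=np.hypot(P[:,0]-near[0],P[:,1]-near[1])<near[2]
    return P[k]
E
python3 - <<'E'
from step import *
go(B,[93.4],lift=.0)
c=capture("scene");cv2.imwrite("pics/s5.png",cv2.resize(c["frame"][100:260,240:440],None,fx=3,fy=3))
E
```

```text
7.1 [0.4263 0.0798 0.1653] [-0.58  0.47  1.83  0.78  1.58 -0.9 ] [-1.4 -3.1 10.8] 0.04964857659946256
93.4 [0.0, 3.0, 2.0, 0.0, 0.003, -0.002]
```

View pics/s5.png

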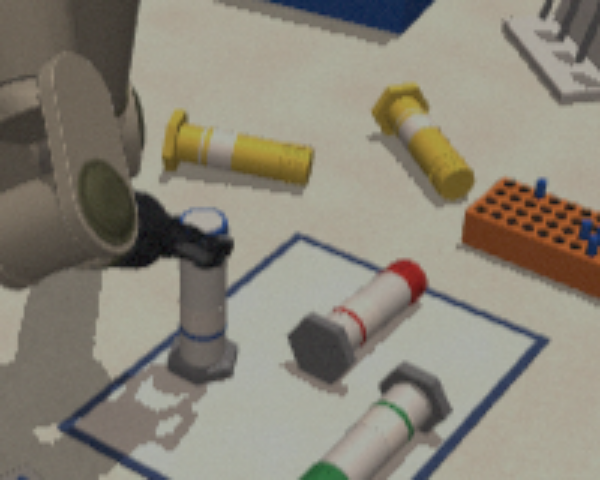

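Blue is upright. I open and back out along the fingers.

>>> {"fn": "apply_moves", "kwargs": {"rows": [[[0, 0, 0, 0, 0, 0, 0.3], [0, 0, 0, 0, 0, 0, 0.5], [0, 0, 0, 0, 0, 0, 0.7], [0, 0, 0, 0, 0, 0, 0.8], [0, 0, 0, 0, 0, 0, 0.8], [0, 0, -10, 0, 0, 0, 0.8], [0, 0, -25, 0, 0, 0, 0.8], [0, 0, -45, 0, 0, 0, 0.8], [0, 0, -70, 0, 0, 0, 0.8], [0, 0, -95, 0, 0, 0, 0.8], [0, 0, -120, 0, 0, 0, 0.8], [0, 0, -120, 0, 0, 0, 0.8]]]}}

```text
t: 8.35
ee_pos: [0.4287, -0.0252, 0.2293]
tool_rot: [-2.128, -0.016, 0.005]
wrist_force: [0.4, 0.0, 0.4]
width: 0.0771
```

```bash
python3 - <<'E'
from step import *
go(B,[93.4],lift=.0)
c=capture("scene");cv2.imwrite("pics/s6.png",cv2.resize(c["frame"][100:260,240:440],None,fx=3,fy=3))
o=observe();w=capture("wrist");cv2.imwrite("pics/w6.png",w["frame"])
p,M=tip_pose(*RD,0); print(p, rel(p-M[:,2]*.12,M))
E
```

```text
8.35 [ 0.4287 -0.0252  0.2293] [-0.75  0.42  1.64  0.69  1.85 -0.85] [0.4 0.  0.4] 0.07712373133700752
93.4 [-1.0, 2.0, 125.0, 0.005, -0.003, 0.001]
[0.52978753 0.28891624 0.01728186] [106.0, -104.0, 381.0, -1.627, -0.002, -0.012]
```

View pics/s6.png

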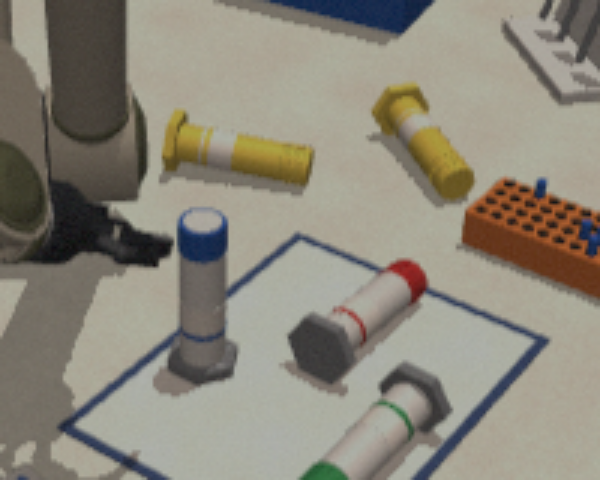

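View pics/w6.png

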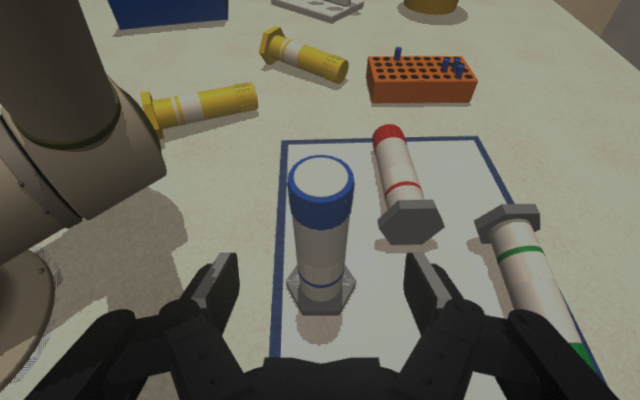

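Blue stands alone on the mat (s6 at 203,290). Next is red: I go up over blue first, then down to a pre-grasp at the red cap.

```bash
python3 - <<'E'
from step import *
o=dict(observe())
p0,M0=pose_from([.47,.05,.38],[0,.3,-.95],[1,0,0])
p1,M1=pose_from([.52,.33,.30],[0,-.3,-.95],[1,0.026,0])
p,M=tip_pose(*RD,0)
for q,N in((p0,M0),(p1,M1),(p-M[:,2]*.12,M)): print(q.round(3),rel(q,N,o))
E
```

```text
[0.47  0.056 0.362] [43.0, -155.0, -4.0, -0.711, 0.01, 0.012]
[0.52  0.324 0.282] [97.0, -228.0, 265.0, -1.322, -0.011, -0.006]
[0.528 0.358 0.116] [106.0, -104.0, 381.0, -1.627, -0.002, -0.012]
```

>>> {"fn": "apply_moves", "kwargs": {"rows": [[[43, -155, -4, -0.711, 0, 0, 1], [43, -155, -4, -0.711, 0, 0, 1], [43, -155, -4, -0.711, 0, 0, 1], [43, -155, -4, -0.711, 0, 0, 1], [43, -155, -4, -0.711, 0, 0, 1], [43, -155, -4, -0.711, 0, 0, 1], [97, -228, 265, -1.322, -0.011, -0.006, 1], [97, -228, 265, -1.322, -0.011, -0.006, 1], [97, -228, 265, -1.322, -0.011, -0.006, 1], [97, -228, 265, -1.322, -0.011, -0.006, 1], [97, -228, 265, -1.322, -0.011, -0.006, 1], [97, -228, 265, -1.322, -0.011, -0.006, 1], [97, -228, 265, -1.322, -0.011, -0.006, 1], [106, -104, 381, -1.627, 0, -0.01, 1], [106, -104, 381, -1.627, 0, -0.01, 1], [106, -104, 381, -1.627, 0, -0.01, 1], [106, -104, 381, -1.627, 0, -0.01, 1], [106, -104, 381, -1.627, 0, -0.01, 1], [106, -104, 381, -1.627, 0, -0.01, 1]]]}}

```text
t: 10.35
ee_pos: [0.529, 0.3569, 0.1188]
tool_rot: [2.533, 0.028, 0.014]
wrist_force: [1.1, -0.7, 0.7]
width: 0.0854
```

```bash
python3 - <<'E'
from step import *
go(RD,[0])
w=capture("wrist");cv2.imwrite("pics/w7.png",w["frame"])
E
```

```text
10.35 [0.529  0.3569 0.1188] [ 0.6   0.82  0.94 -0.51  1.72  0.59] [ 1.1 -0.7  0.7] 0.0854448659786679
0 [-1.0, -2.0, 122.0, -0.003, -0.001, -0.005]
```

View pics/w7.png

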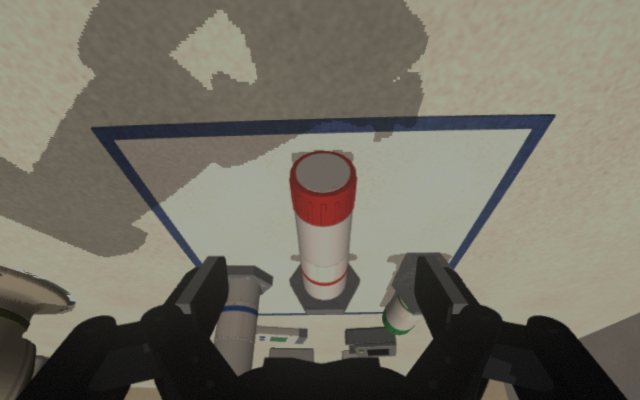

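The red cap is centred between the jaws (323,190). Going in.

>>> {"fn": "apply_moves", "kwargs": {"rows": [[[0, 0, 30, 0, 0, 0, 1], [0, 0, 60, 0, 0, 0, 1], [0, -1, 85, 0, 0, 0, 1], [0, -1, 100, 0, 0, 0, 1], [0, -1, 110, 0, 0, 0, 1], [0, -1, 120, 0, 0, 0, 1], [0, -1, 120, 0, 0, 0, 1], [0, -1, 120, 0, 0, 0, -1], [0, -1, 120, 0, 0, 0, -1], [0, -1, 120, 0, 0, 0, -1], [0, -1, 120, 0, 0, 0, -1], [0, -1, 120, 0, 0, 0, -1], [0, -1, 120, 0, 0, 0, -1], [0, -1, 120, 0, 0, 0, -1]]], "squeeze": 50}}

```text
t: 11.8
ee_pos: [0.5302, 0.2905, 0.0182]
tool_rot: [2.532, 0.031, 0.015]
wrist_force: [0.7, 2.0, 5.3]
width: 0.0497
```

```bash
python3 - <<'E'
from step import *
go(RD,range(0,65,5),lift=.003)
w=capture("wrist");cv2.imwrite("pics/w8.png",w["frame"])
E
```

```text
11.8 [0.5302 0.2905 0.0182] [ 0.52  0.86  1.18 -0.53  1.44  0.66] [0.7 2.  5.3] 0.04974272205150982
0 [-0.0, 1.0, 2.0, -0.001, -0.003, -0.003]
5 [-0.0, 12.0, -11.0, 0.086, -0.003, -0.003]
10 [-0.0, 23.0, -21.0, 0.173, -0.003, -0.002]
15 [-0.0, 34.0, -29.0, 0.26, -0.003, -0.002]
20 [-0.0, 46.0, -37.0, 0.348, -0.003, -0.002]
25 [-0.0, 58.0, -43.0, 0.435, -0.003, -0.002]
30 [-0.0, 71.0, -48.0, 0.522, -0.003, -0.002]
35 [-0.0, 85.0, -53.0, 0.609, -0.003, -0.002]
40 [-0.0, 99.0, -56.0, 0.697, -0.003, -0.002]
45 [-0.0, 113.0, -57.0, 0.784, -0.004, -0.001]
50 [0.0, 127.0, -58.0, 0.871, -0.004, -0.001]
55 [0.0, 141.0, -57.0, 0.959, -0.004, -0.001]
60 [0.0, 155.0, -55.0, 1.046, -0.004, -0.001]
```

View pics/w8.png

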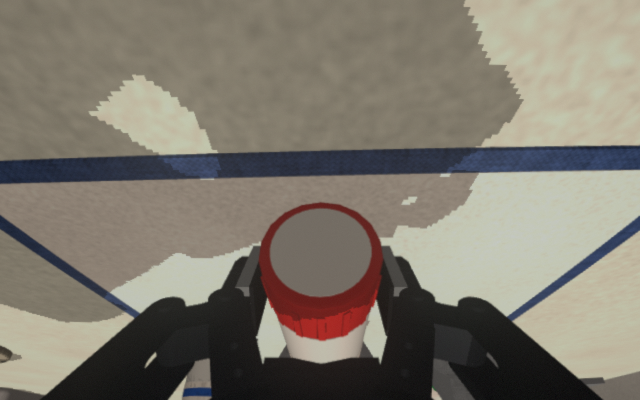

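The red cap is held. Tipping to 35° first.

>>> {"fn": "apply_moves", "kwargs": {"rows": [[[0, 12, -11, 0.086, 0, 0, -1], [0, 23, -21, 0.173, 0, 0, -1], [0, 34, -29, 0.26, 0, 0, -1], [0, 46, -37, 0.348, 0, 0, -1], [0, 58, -43, 0.435, 0, 0, -1], [0, 71, -48, 0.522, 0, 0, -1], [0, 85, -53, 0.609, 0, 0, -1], [0, 85, -53, 0.609, 0, 0, -1]]]}}

```text
t: 12.65
ee_pos: [0.5313, 0.2487, 0.1109]
tool_rot: [-3.141, -0.034, -0.006]
wrist_force: [0.4, 0.1, -2.9]
width: 0.0494
```

```bash
python3 - <<'E'
from step import *
go(RD,[35,40,45,50,55,60,65],lift=.004)
E
```

```text
12.65 [0.5313 0.2487 0.1109] [ 0.24  0.55  1.38 -0.    1.21  0.21] [ 0.4  0.1 -2.9] 0.04944194654256579
35 [-0.0, -2.0, 0.0, -0.0, -0.004, -0.005]
40 [-0.0, 7.0, -10.0, 0.087, -0.004, -0.005]
45 [-0.0, 18.0, -20.0, 0.174, -0.004, -0.004]
50 [-0.0, 29.0, -28.0, 0.261, -0.004, -0.004]
55 [-0.0, 41.0, -36.0, 0.349, -0.004, -0.004]
60 [-0.0, 53.0, -42.0, 0.436, -0.005, -0.004]
65 [0.0, 67.0, -47.0, 0.523, -0.005, -0.004]
```

>>> {"fn": "apply_moves", "kwargs": {"rows": [[[0, 9, -10, 0.087, 0, 0, -1], [0, 19, -19, 0.174, 0, 0, -1], [0, 30, -28, 0.261, 0, 0, -1], [0, 42, -35, 0.349, 0, 0, -1], [0, 54, -41, 0.436, 0, 0, -1], [0, 67, -46, 0.523, 0, 0, -1], [0, 67, -46, 0.523, 0, 0, -1]]]}}

```text
t: 13.35
ee_pos: [0.5325, 0.183, 0.1565]
tool_rot: [-2.615, -0.029, 0.008]
wrist_force: [-2.5, 3.6, 11.7]
width: 0.0494
```

```bash
python3 - <<'E'
from step import *
go(RD,[65,70,75,80,85,90,93.4],lift=.004)
c=capture("scene");cv2.imwrite("pics/s9.png",cv2.resize(c["frame"][100:260,240:440],None,fx=3,fy=3))
E
```

```text
13.35 [0.5325 0.183  0.1565] [-0.12  0.47  1.5   0.54  1.3  -0.32] [-2.5  3.6 11.7] 0.0494288835051554
65 [0.0, -0.0, -2.0, -0.002, -0.002, -0.003]
70 [0.0, 9.0, -12.0, 0.085, -0.002, -0.003]
75 [0.0, 20.0, -22.0, 0.172, -0.002, -0.003]
80 [0.0, 31.0, -30.0, 0.259, -0.003, -0.003]
85 [0.0, 43.0, -38.0, 0.347, -0.003, -0.003]
90 [0.0, 56.0, -44.0, 0.434, -0.003, -0.003]
93.4 [0.0, 64.0, -48.0, 0.493, -0.003, -0.003]
```

View pics/s9.png

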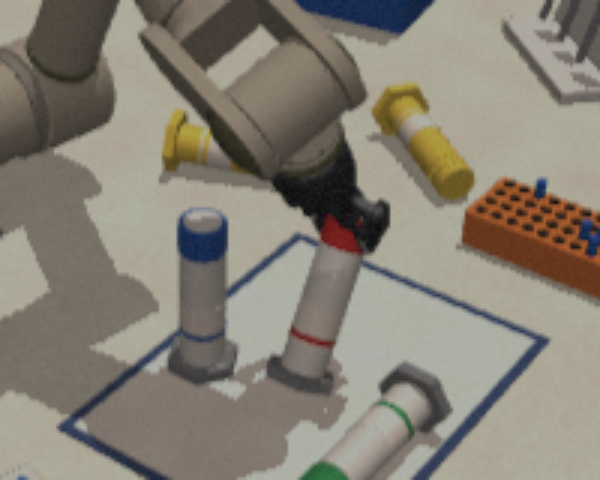

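>>> {"fn": "apply_moves", "kwargs": {"rows": [[[0, 9, -12, 0.085, 0, 0, -1], [0, 20, -22, 0.172, 0, 0, -1], [0, 31, -30, 0.259, 0, 0, -1], [0, 43, -38, 0.347, 0, 0, -1], [0, 56, -44, 0.434, 0, 0, -1], [0, 64, -48, 0.493, 0, 0, -1], [0, 64, -48, 0.493, 0, 0, -1], [0, 64, -48, 0.493, 0, 0, -1]]]}}

```text
t: 14.2
ee_pos: [0.5343, 0.1045, 0.1652]
tool_rot: [-2.126, -0.027, 0.016]
wrist_force: [1.1, -0.9, 6.8]
width: 0.0497
```

```bash
python3 - <<'E'
from step import *
go(RD,[93.4],lift=.0)
c=capture("scene");cv2.imwrite("pics/s10.png",cv2.resize(c["frame"][100:260,240:440],None,fx=3,fy=3))
E
```

```text
14.2 [0.5343 0.1045 0.1652] [-0.42  0.59  1.55  0.87  1.6  -0.71] [ 1.1 -0.9  6.8] 0.049680095954036246
93.4 [0.0, 4.0, 1.0, 0.003, -0.0, -0.001]
```

View pics/s10.png

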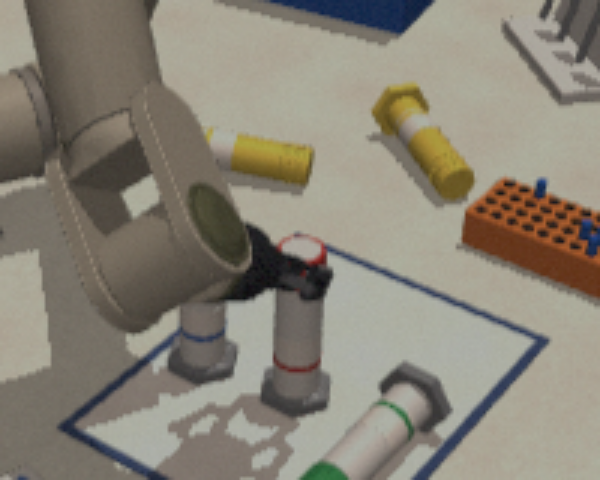

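>>> {"fn": "apply_moves", "kwargs": {"rows": [[[0, 0, 0, 0, 0, 0, 0.3], [0, 0, 0, 0, 0, 0, 0.5], [0, 0, 0, 0, 0, 0, 0.7], [0, 0, 0, 0, 0, 0, 0.7], [0, 0, 0, 0, 0, 0, 0.7], [0, 0, -10, 0, 0, 0, 0.7], [0, 0, -25, 0, 0, 0, 0.7], [0, 0, -45, 0, 0, 0, 0.7], [0, 0, -70, 0, 0, 0, 0.7], [0, 0, -95, 0, 0, 0, 0.7], [0, 0, -120, 0, 0, 0, 0.7], [0, 0, -120, 0, 0, 0, 0.7]]]}}

```text
t: 15.45
ee_pos: [0.5373, -0.0009, 0.2303]
tool_rot: [-2.129, -0.026, 0.007]
wrist_force: [-0.1, 0.0, 1.0]
width: 0.0729
```

```bash
python3 - <<'E'
from step import *
go(RD,[93.4],lift=.0)
c=capture("scene");cv2.imwrite("pics/s11.png",cv2.resize(c["frame"][100:260,240:440],None,fx=3,fy=3))
c=capture("top");cv2.imwrite("pics/t11.png",cv2.resize(c["frame"][100:260,240:440],None,fx=3,fy=3))
E
```

```text
15.45 [ 0.5373 -0.0009  0.2303] [-0.59  0.55  1.38  0.81  1.84 -0.66] [-0.1  0.   1. ] 0.07294766068497652
93.4 [-1.0, 3.0, 125.0, 0.007, -0.007, 0.002]
```

View pics/s11.png

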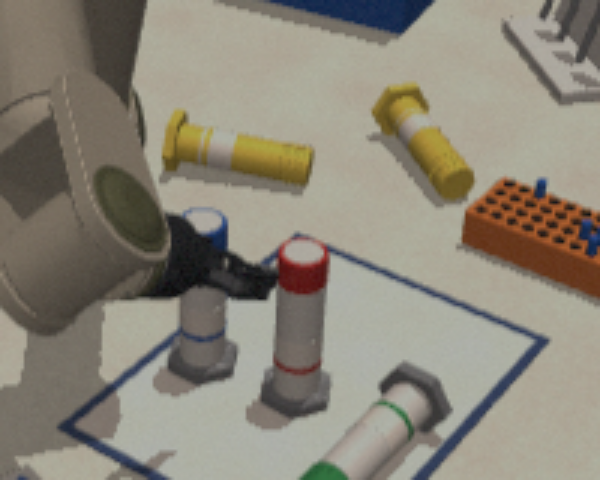

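View pics/t11.png

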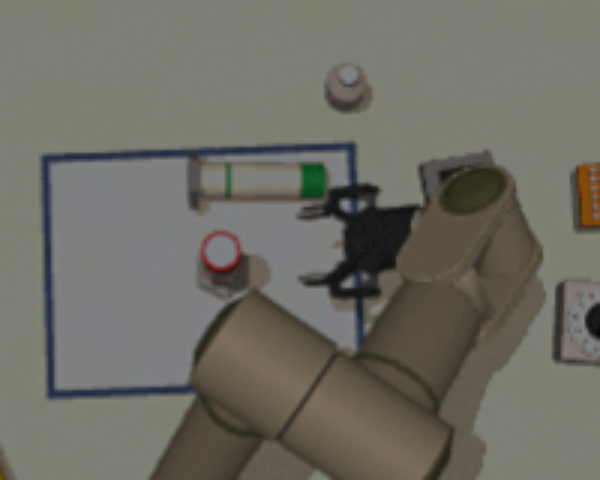

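Blue and red stand. Green next: its cap faces −y, so the mirror motion, with a 45° starting lean.

```bash
python3 - <<'E'
from step import *
o=dict(observe())
p0,M0=pose_from([.60,-.06,.32],[0,0.1,-1],[1,0,0])
p,M=tip_pose(*GR,0,phi=45)
for q,N in((p0,M0),(p-M[:,2]*.12,M)): print(q.round(3),rel(q,N,o))
E
```

```text
[ 0.6   -0.058  0.301] [62.0, -29.0, -90.0, -0.915, 0.011, 0.022]
[ 0.662 -0.104  0.104] [123.0, 164.0, -27.0, -0.229, -0.004, -0.0]
```

>>> {"fn": "apply_moves", "kwargs": {"rows": [[[60, 0, -50, 0, 0, 0, 1], [123, 60, -50, -0.1, 0, 0, 1], [123, 164, -27, -0.229, 0, 0, 1], [123, 164, -27, -0.229, 0, 0, 1], [123, 164, -27, -0.229, 0, 0, 1], [123, 164, -27, -0.229, 0, 0, 1], [123, 164, -27, -0.229, 0, 0, 1], [123, 164, -27, -0.229, 0, 0, 1], [123, 164, -27, -0.229, 0, 0, 1]]]}}

```text
t: 16.45
ee_pos: [0.6625, -0.1034, 0.1059]
tool_rot: [-2.357, -0.032, 0.007]
wrist_force: [-0.3, -0.6, 1.3]
width: 0.0854
```

```bash
python3 - <<'E'
from step import *
go(GR,[0],phi=45)
w=capture("wrist");cv2.imwrite("pics/w12.png",w["frame"])
E
```

```text
16.45 [ 0.6625 -0.1034  0.1059] [-0.57  0.86  0.99  0.64  1.76 -0.62] [-0.3 -0.6  1.3] 0.08538800713888443
0 [-1.0, 2.0, 121.0, 0.001, -0.004, 0.002]
```

View pics/w12.png

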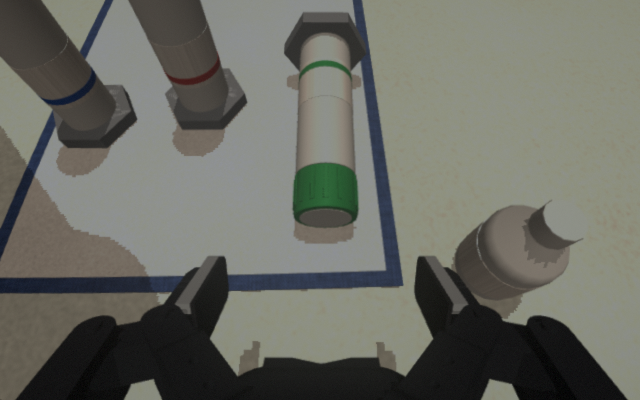

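The green cap is centred (325,200); the bottle (515,250) is about 4 cm clear of the right finger. Going in.

>>> {"fn": "apply_moves", "kwargs": {"rows": [[[0, 0, 30, 0, 0, 0, 1], [0, 1, 60, 0, 0, 0, 1], [0, 1, 85, 0, 0, 0, 1], [0, 1, 100, 0, 0, 0, 1], [0, 1, 110, 0, 0, 0, 1], [0, 1, 120, 0, 0, 0, 1], [0, 1, 120, 0, 0, 0, 1], [0, 1, 120, 0, 0, 0, -1], [0, 1, 120, 0, 0, 0, -1], [0, 1, 120, 0, 0, 0, -1], [0, 1, 120, 0, 0, 0, -1], [0, 1, 120, 0, 0, 0, -1], [0, 1, 120, 0, 0, 0, -1], [0, 1, 120, 0, 0, 0, -1]]], "squeeze": 50}}

```text
t: 17.9
ee_pos: [0.6611, -0.0206, 0.019]
tool_rot: [-2.356, -0.03, 0.007]
wrist_force: [2.9, -4.0, 4.9]
width: 0.0496
```

```bash
python3 - <<'E'
from step import *
go(GR,range(0,36,5),lift=.003,phi=45)
w=capture("wrist");cv2.imwrite("pics/w13.png",w["frame"])
E
```

```text
17.9 [ 0.6611 -0.0206  0.019 ] [-0.47  0.91  1.15  0.68  1.53 -0.68] [ 2.9 -4.   4.9] 0.04956849043941388
0 [-1.0, -1.0, 1.0, 0.0, -0.004, 0.001]
5 [-1.0, -14.0, -10.0, -0.087, -0.004, 0.001]
10 [-1.0, -26.0, -17.0, -0.174, -0.004, 0.0]
15 [-1.0, -39.0, -23.0, -0.261, -0.004, 0.0]
20 [-1.0, -52.0, -28.0, -0.349, -0.004, -0.0]
25 [-1.0, -65.0, -32.0, -0.436, -0.004, -0.0]
30 [-1.0, -79.0, -35.0, -0.523, -0.004, -0.0]
35 [-1.0, -93.0, -36.0, -0.61, -0.004, -0.001]
```

View pics/w13.png

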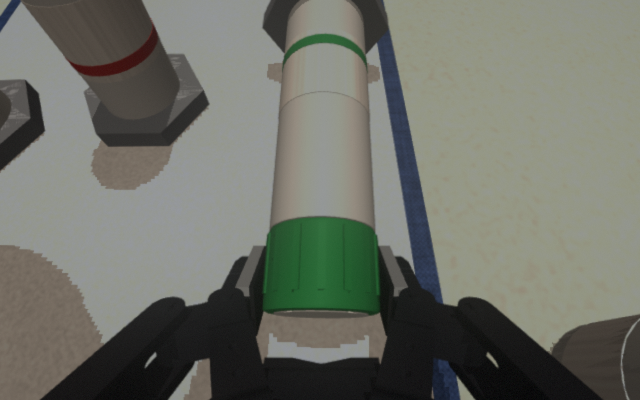

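The green cap is held between the pads.

>>> {"fn": "apply_moves", "kwargs": {"rows": [[[0, -14, -10, -0.087, 0, 0, -1], [0, -26, -17, -0.174, 0, 0, -1], [0, -39, -23, -0.261, 0, 0, -1], [0, -52, -28, -0.349, 0, 0, -1], [0, -65, -32, -0.436, 0, 0, -1], [0, -79, -35, -0.523, 0, 0, -1], [0, -93, -36, -0.61, 0, 0, -1], [0, -93, -36, -0.61, 0, 0, -1]]]}}

```text
t: 18.75
ee_pos: [0.6594, 0.023, 0.1112]
tool_rot: [-2.967, -0.043, -0.002]
wrist_force: [-0.4, -1.5, -1.4]
width: 0.0498
```

```bash
python3 - <<'E'
from step import *
go(GR,range(35,70,5),lift=.004,phi=45)
E
```

```text
18.75 [0.6594 0.023  0.1112] [-0.21  0.67  1.15  0.17  1.36 -0.28] [-0.4 -1.5 -1.4] 0.04979401409683913
35 [-0.0, 4.0, -1.0, 0.001, -0.004, 0.003]
40 [-0.0, -7.0, -9.0, -0.087, -0.004, 0.003]
45 [-0.0, -19.0, -16.0, -0.174, -0.004, 0.003]
50 [-0.0, -32.0, -22.0, -0.261, -0.004, 0.003]
55 [-0.0, -45.0, -27.0, -0.348, -0.004, 0.002]
60 [-0.0, -58.0, -31.0, -0.436, -0.004, 0.002]
65 [0.0, -72.0, -34.0, -0.523, -0.004, 0.002]
```

>>> {"fn": "apply_moves", "kwargs": {"rows": [[[0, -9, -9, -0.087, 0, 0, -1], [0, -21, -16, -0.174, 0, 0, -1], [0, -34, -22, -0.261, 0, 0, -1], [0, -47, -27, -0.348, 0, 0, -1], [0, -60, -31, -0.436, 0, 0, -1], [0, -74, -34, -0.523, 0, 0, -1], [0, -74, -34, -0.523, 0, 0, -1], [0, -74, -34, -0.523, 0, 0, -1]]]}}

```text
t: 19.55
ee_pos: [0.6579, 0.0868, 0.1572]
tool_rot: [2.794, 0.035, 0.009]
wrist_force: [-2.3, -1.9, 12.5]
width: 0.0497
```

```bash
python3 - <<'E'
from step import *
go(GR,list(range(65,95,5))+[93.4],lift=.004,phi=45)
c=capture("scene");cv2.imwrite("pics/s14.png",cv2.resize(c["frame"][100:300,240:490],None,fx=3,fy=3))
E
```

```text
19.55 [0.6579 0.0868 0.1572] [ 0.09  0.67  1.04 -0.35  1.46  0.11] [-2.3 -1.9 12.5] 0.049747641899010715
65 [-0.0, -1.0, -0.0, -0.001, -0.002, -0.002]
70 [-0.0, -12.0, -8.0, -0.089, -0.002, -0.002]
75 [-1.0, -24.0, -16.0, -0.176, -0.002, -0.002]
80 [-1.0, -37.0, -22.0, -0.263, -0.001, -0.002]
85 [-1.0, -50.0, -27.0, -0.35, -0.001, -0.002]
90 [-1.0, -63.0, -31.0, -0.438, -0.001, -0.002]
93.4 [-1.0, -72.0, -33.0, -0.497, -0.001, -0.002]
```

View pics/s14.png

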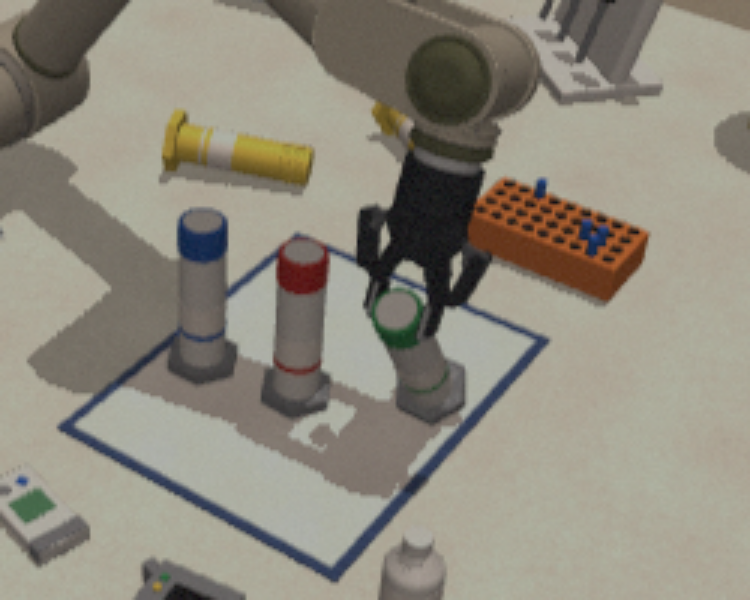

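>>> {"fn": "apply_moves", "kwargs": {"rows": [[[0, -12, -9, -0.089, 0, 0, -1], [0, -24, -17, -0.176, 0, 0, -1], [0, -37, -23, -0.263, 0, 0, -1], [0, -50, -28, -0.35, 0, 0, -1], [0, -63, -32, -0.438, 0, 0, -1], [0, -72, -34, -0.497, 0, 0, -1], [0, -72, -34, -0.497, 0, 0, -1], [0, -72, -34, -0.497, 0, 0, -1]]]}}

```text
t: 20.4
ee_pos: [0.6571, 0.1666, 0.1659]
tool_rot: [2.297, 0.026, 0.021]
wrist_force: [2.7, 5.4, 17.8]
width: 0.0494
```

```bash
python3 - <<'E'
from step import *
go(GR,[93.4],lift=.0,phi=45)
c=capture("scene");cv2.imwrite("pics/s15.png",cv2.resize(c["frame"][100:300,240:490],None,fx=3,fy=3))
E
```

```text
20.4 [0.6571 0.1666 0.1659] [ 0.35  0.84  0.87 -0.8   1.71  0.32] [ 2.7  5.4 17.8] 0.049367790485559726
93.4 [-2.0, -4.0, 5.0, -0.0, -0.004, -0.005]
```

View pics/s15.png

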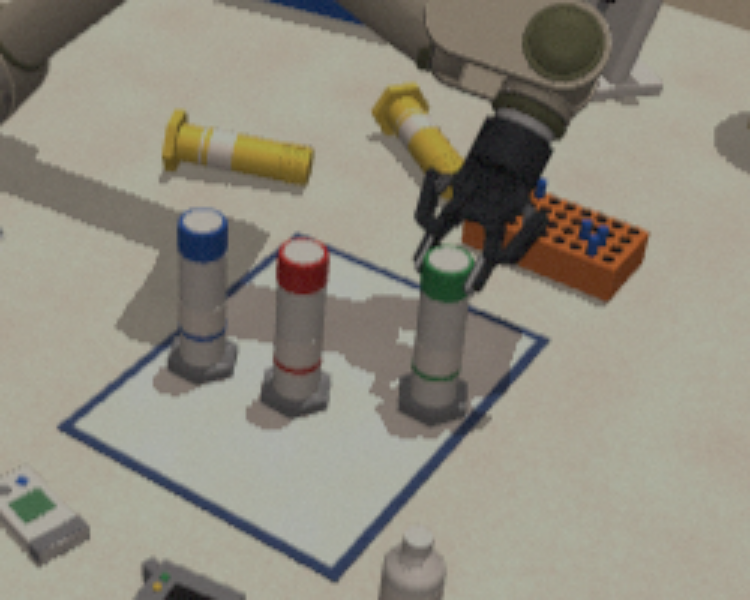

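Nearly upright; I release and back out.

>>> {"fn": "apply_moves", "kwargs": {"rows": [[[0, -2, -2, 0, 0, 0, -1], [0, -2, -2, 0, 0, 0, 0.3], [0, -2, -2, 0, 0, 0, 0.5], [0, -2, -2, 0, 0, 0, 0.7], [0, -2, -2, 0, 0, 0, 0.7], [0, -2, -2, 0, 0, 0, 0.7], [0, -2, -12, 0, 0, 0, 0.7], [0, -2, -27, 0, 0, 0, 0.7], [0, -2, -47, 0, 0, 0, 0.7], [0, -2, -70, 0, 0, 0, 0.7], [0, -2, -95, 0, 0, 0, 0.7], [0, -2, -120, 0, 0, 0, 0.7], [0, -2, -120, 0, 0, 0, 0.7]]]}}

```text
t: 21.75
ee_pos: [0.653, 0.2603, 0.244]
tool_rot: [2.3, 0.028, 0.021]
wrist_force: [-0.2, -0.2, 0.9]
width: 0.0726
```

```bash
python3 - <<'E'
from step import *
go(GR,[93.4],lift=.0,phi=45)
c=capture("scene");cv2.imwrite("pics/s16.png",cv2.resize(c["frame"][100:360,140:480],None,fx=2.3,fy=2.3))
c=capture("top");cv2.imwrite("pics/t16.png",cv2.resize(c["frame"][110:260,240:480],None,fx=3.3,fy=3.3))
for n,xy in (("blue",(.425,.069)),("red",(.533,.092)),("green",(.657,.175))):
    P=axis_fit(c,(100,300,200,400),.17,.21,near=(*xy,.05)); print(n,len(P),np.median(P,0).round(3), P.min(0).round(3),P.max(0).round(3))
E
```

```text
21.75 [0.653  0.2603 0.244 ] [ 0.46  0.89  0.53 -0.83  1.98  0.19] [-0.2 -0.2  0.9] 0.07264113007778666
93.4 [-1.0, -0.0, 127.0, -0.003, -0.005, -0.004]
blue 144 [0.425 0.067 0.191] [0.402 0.044 0.175] [0.452 0.09  0.201]
red 146 [0.536 0.092 0.191] [0.513 0.069 0.17 ] [0.563 0.115 0.202]
green 145 [0.655 0.178 0.191] [0.632 0.152 0.171] [0.68  0.203 0.204]
```

View pics/s16.png

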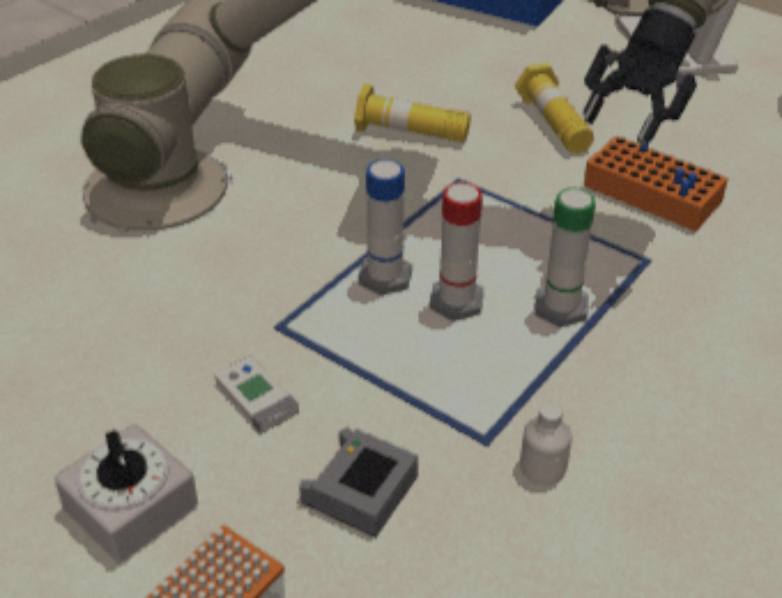

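View pics/t16.png

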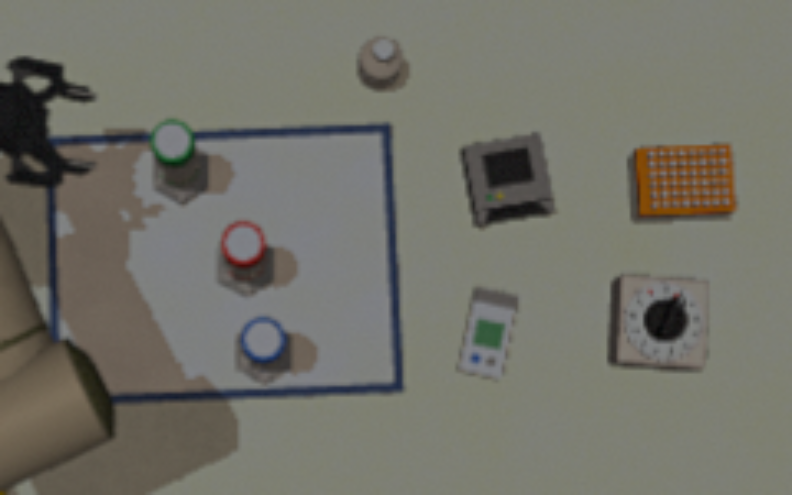

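All three canisters stand (tops measured at 0.191 m, centred within 4 mm of plan). For the logger I fly high over to a wrist view of logger and dock.

```bash
python3 - <<'E'
from step import *
o=dict(observe())
for g,x in (((.60,.27,.42),[1,0,0]),((.50,0,.42),[.7,.7,0]),((.49,-.22,.32),[0,1,0])):
    q,N=pose_from(g,[0,0,-1],x); print(q.round(3),rel(q,N,o))
E
```

```text
[0.6   0.27  0.401] [-53.0, 111.0, -117.0, 0.844, -0.012, 0.023]
[0.5   0.    0.401] [-159.0, 288.0, 83.0, 0.803, 0.319, -0.714]
[ 0.49  -0.22   0.301] [-175.0, 360.0, 314.0, 0.667, 0.648, -1.446]
```

>>> {"fn": "apply_moves", "kwargs": {"rows": [[[-53, 111, -117, 0.844, 0, 0, 0.9], [-53, 111, -117, 0.844, 0, 0, 0.9], [-53, 111, -117, 0.844, 0, 0, 0.9], [-53, 111, -117, 0.844, 0, 0, 0.9], [-53, 111, -117, 0.844, 0, 0, 0.9], [-53, 111, -117, 0.844, 0, 0, 0.9], [-159, 288, 83, 0.803, 0.319, -0.714, 0.9], [-159, 288, 83, 0.803, 0.319, -0.714, 0.9], [-159, 288, 83, 0.803, 0.319, -0.714, 0.9], [-159, 288, 83, 0.803, 0.319, -0.714, 0.9], [-159, 288, 83, 0.803, 0.319, -0.714, 0.9], [-159, 288, 83, 0.803, 0.319, -0.714, 0.9], [-159, 288, 83, 0.803, 0.319, -0.714, 0.9], [-175, 360, 314, 0.667, 0.648, -1.446, 0.9], [-175, 360, 314, 0.667, 0.648, -1.446, 0.9], [-175, 360, 314, 0.667, 0.648, -1.446, 0.9], [-175, 360, 314, 0.667, 0.648, -1.446, 0.9], [-175, 360, 314, 0.667, 0.648, -1.446, 0.9], [-175, 360, 314, 0.667, 0.648, -1.446, 0.9], [-175, 360, 314, 0.667, 0.648, -1.446, 0.9]]]}}

```text
t: 23.85
ee_pos: [0.4891, -0.2216, 0.2999]
tool_rot: [-2.222, -2.215, 0.0]
wrist_force: [-0.6, 0.7, -0.6]
width: 0.0814
```

```bash
python3 - <<'E'
from step import *
o=observe();print(o["t"],o["ee_pos"].round(4),o["tool_rot"].round(3),o["joints"].round(2),o["width"])
w=capture("wrist");cv2.imwrite("pics/w17.png",w["frame"])
for n,c in (("wrist",w),("top",capture("top")),("scene",capture("scene"))):
  for t in ["logger_mid","dock"]:
    for d in cut_out(t,c):
        P,u,v=cloud(c,d["mask"],o)
        if len(P)<5: continue
        lo,hi=(.012,.025) if t[0]=="l" else (.033,.045)
        Q=P[(P[:,2]>lo)&(P[:,2]<hi)]
        if len(Q)<5: continue
        r=cv2.minAreaRect(Q[:,:2].astype(np.float32))
        print(n,t,round(float(d["confidence"]),2),d["point"],len(Q),'medz',np.median(Q[:,2]).round(4),'rect',np.round(r[0],4),np.round(r[1],4),round(r[2],1))
E
```

```text
23.85 [ 0.4891 -0.2216  0.2999] [-2.222 -2.215  0.   ] [-0.65  0.32  1.19  0.    1.63 -2.21] 0.08143453176270943
wrist logger_mid 0.61 [325.3, 124.3] 3711 medz 0.0175 rect [ 0.4543 -0.2167] [0.0561 0.1107] 78.2
wrist dock 0.59 [307.9, 265.1] 3731 medz 0.0384 rect [ 0.6521 -0.2402] [0.0979 0.1004] 10.6
top dock 0.67 [388.7, 163.4] 329 medz 0.0386 rect [ 0.6508 -0.2415] [0.1018 0.1016] 11.2
scene logger_mid 0.93 [251.3, 274.1] 556 medz 0.0199 rect [ 0.455  -0.2189] [0.0581 0.1138] 80.3
scene dock 0.67 [336.3, 210.7] 44 medz 0.0391 rect [0.5473 0.0794] [0.0484 0.0245] 33.0
scene dock 0.65 [422.9, 177.6] 173 medz 0.039 rect [0.6414 0.4667] [0.2126 0.0888] 27.5
scene dock 0.62 [297.8, 307.1] 1006 medz 0.0405 rect [ 0.654  -0.2414] [0.0995 0.1018] 10.6
```

View pics/w17.png

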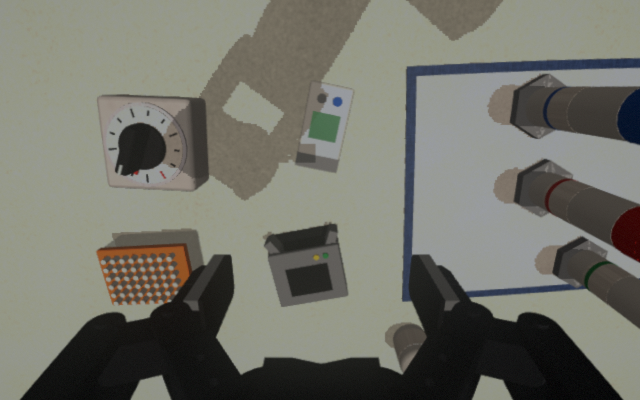

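The wrist view shows the logger (325,124), nose down towards the dock mouth (300,240), the timer (150,143), and the canisters upright on the right. Logger centre (0.4545,−0.2175), yaw −11.8°; dock (0.652,−0.241), yaw 10.6°, three views agreeing within 2–3 mm.

```bash
cat >> h.py <<'E'
LC=np.array([.4545,-.2175]); LY=np.radians(-11.8); O=np.array([.652,-.241]); DY=np.radians(10.6)
def down(xy,tcpz,yaw):
    q,N=pose_from([xy[0],xy[1],tcpz],[0,0,-1],[-np.sin(yaw),np.cos(yaw),0]); q[2]=tcpz; return q,N
def e(y): return np.array([np.cos(y),np.sin(y)])
E
python3 - <<'E'
from h import *
o=observe(); g=LC-.033*e(LY)
for z in (.08,.002): print(rel(*down(g,z,LY),o))
E
```

```text
[9.0, -68.0, 222.0, 0.0, 0.0, 0.206]
[9.0, -68.0, 300.0, 0.0, 0.0, 0.206]
```

>>> {"fn": "apply_moves", "kwargs": {"rows": [[[9, -68, 222, 0, 0, 0.206, 1], [9, -68, 222, 0, 0, 0.206, 1], [9, -68, 222, 0, 0, 0.206, 1], [9, -68, 222, 0, 0, 0.206, 1], [9, -68, 222, 0, 0, 0.206, 1], [9, -68, 222, 0, 0, 0.206, 1], [9, -68, 250, 0, 0, 0.206, 1], [9, -68, 275, 0, 0, 0.206, 1], [9, -68, 290, 0, 0, 0.206, 1], [9, -68, 300, 0, 0, 0.206, 1], [9, -68, 300, 0, 0, 0.206, 1], [9, -68, 300, 0, 0, 0.206, -1], [9, -68, 300, 0, 0, 0.206, -1], [9, -68, 300, 0, 0, 0.206, -1], [9, -68, 300, 0, 0, 0.206, -1], [9, -68, 300, 0, 0, 0.206, -1], [9, -68, 300, 0, 0, 0.206, -1]]], "squeeze": 40}}

```text
t: 26.0
ee_pos: [0.4225, -0.2118, 0.003]
tool_rot: [2.436, 1.98, 0.001]
wrist_force: [0.0, 0.7, 6.2]
width: 0.0548
```

```bash
python3 - <<'E'
from h import *
o=observe();print(o["t"],o["ee_pos"].round(4),o["tool_rot"].round(3),o["joints"].round(2),o["width"],o["wrist_force"].round(1))
w=capture("wrist");cv2.imwrite("pics/w18.png",w["frame"])
E
```

```text
26.0 [ 0.4225 -0.2118  0.003 ] [2.436e+00 1.980e+00 1.000e-03] [-0.72  0.56  1.81  0.    0.77 -2.08] 0.054774958137108365 [0.  0.7 6.2]
```

View pics/w18.png

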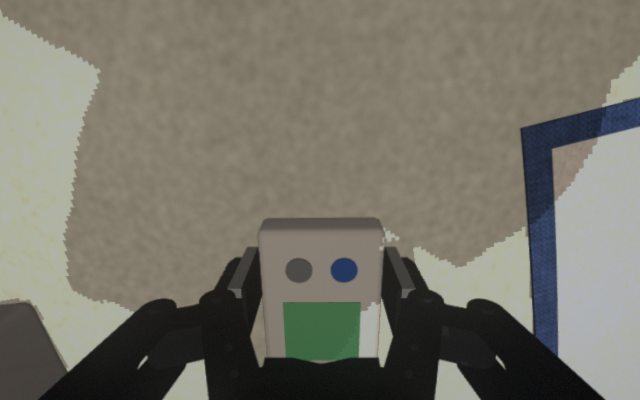

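The logger is gripped squarely at its rear (320,270). Lifting and carrying it in line with the dock.

```bash
python3 - <<'E'
from h import *
o=observe(); 
print(rel(*down(o["ee_pos"][:2],.04,LY),o))
g=O-.163*e(DY)
for z in (.04,.010): print(rel(*down(g,z,DY),o))
E
```

```text
[-0.0, 0.0, -37.0, 0.002, 0.001, -0.0]
[-44.0, 80.0, -37.0, 0.002, 0.001, -0.391]
[-44.0, 80.0, -7.0, 0.002, 0.001, -0.391]
```

>>> {"fn": "apply_moves", "kwargs": {"rows": [[[0, 0, -20, 0, 0, 0, -1], [0, 0, -37, 0, 0, 0, -1], [-10, 20, -37, 0, 0, -0.1, -1], [-22, 40, -37, 0, 0, -0.2, -1], [-33, 60, -37, 0, 0, -0.3, -1], [-44, 80, -37, 0, 0, -0.391, -1], [-44, 80, -37, 0, 0, -0.391, -1], [-44, 80, -20, 0, 0, -0.391, -1], [-44, 80, -8, 0, 0, -0.391, -1], [-44, 80, -8, 0, 0, -0.391, -1], [-44, 80, -8, 0, 0, -0.391, -1]]]}}

```text
t: 27.15
ee_pos: [0.491, -0.2707, 0.01]
tool_rot: [-2.007, -2.416, -0.0]
wrist_force: [0.7, -0.4, -0.0]
width: 0.055
```

```bash
python3 - <<'E'
from h import *
o=observe();print(o["t"],o["ee_pos"].round(4),o["tool_rot"].round(3),o["width"],o["wrist_force"].round(1))
w=capture("wrist");cv2.imwrite("pics/w19.png",w["frame"])
c=capture("top");cv2.imwrite("pics/t19.png",cv2.resize(c["frame"][130:240,350:480],None,fx=5,fy=5,interpolation=cv2.INTER_CUBIC))
c=capture("scene");cv2.imwrite("pics/s19.png",cv2.resize(c["frame"][220:350,180:360],None,fx=4,fy=4,interpolation=cv2.INTER_CUBIC))
E
```

```text
27.15 [ 0.491  -0.2707  0.01  ] [-2.007 -2.416 -0.   ] 0.05499434203797568 [ 0.7 -0.4 -0. ]
```

View pics/t19.png

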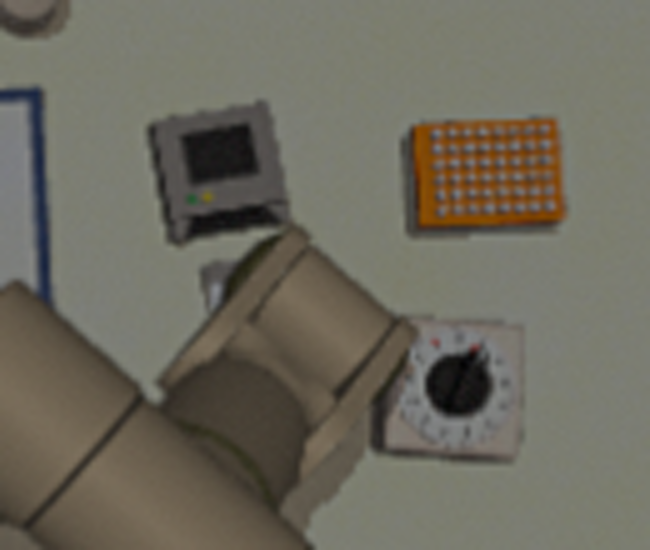

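View pics/s19.png

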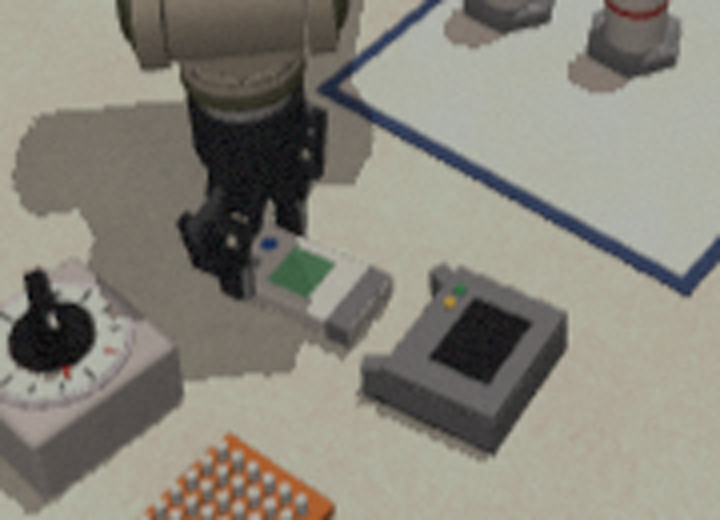

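The logger is lined up in front of the dock mouth (s19: nose 360,305, mouth 400,330). Inserting slowly.

>>> {"fn": "apply_moves", "kwargs": {"rows": [[[0, 8, 0, 0, 0, 0, -1], [0, 16, 0, 0, 0, 0, -1], [0, 24, 0, 0, 0, 0, -1], [0, 31, 0, 0, 0, 0, -1], [0, 38, 0, 0, 0, 0, -1], [0, 45, 0, 0, 0, 0, -1], [0, 52, 0, 0, 0, 0, -1], [0, 52, 0, 0, 0, 0, -1]]]}}

```text
t: 28.1
ee_pos: [0.5431, -0.2612, 0.0098]
tool_rot: [2.006, 2.417, 0.0]
wrist_force: [0.4, -0.3, -0.9]
width: 0.0549
```

```bash
python3 - <<'E'
from h import *
o=observe();print(o["t"],o["ee_pos"].round(4),o["tool_rot"].round(3),o["width"],o["wrist_force"].round(1),o["torque"].round(2))
c=capture("scene");cv2.imwrite("pics/s20.png",cv2.resize(c["frame"][220:350,180:360],None,fx=4,fy=4,interpolation=cv2.INTER_CUBIC))
E
```

```text
28.1 [ 0.5431 -0.2612  0.0098] [2.006 2.417 0.   ] 0.05494131135081385 [ 0.4 -0.3 -0.9] [0.02 0.01 0.01]
```

View pics/s20.png

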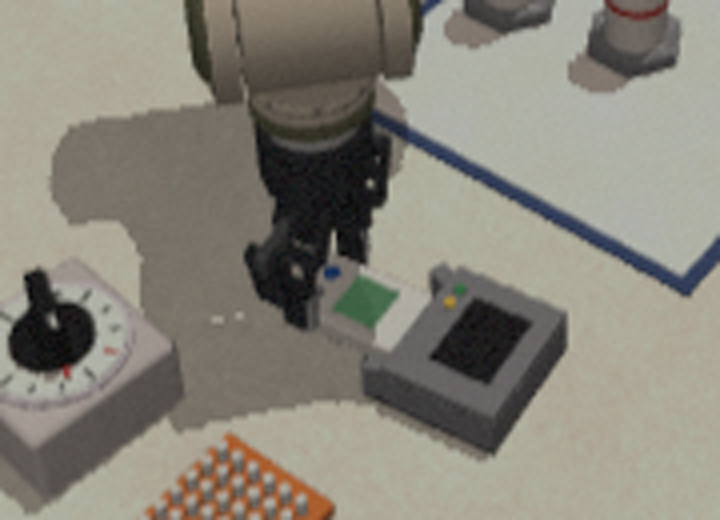

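No resistance; the nose is under the roof. Going on to about 12 mm short.

>>> {"fn": "apply_moves", "kwargs": {"rows": [[[0, 8, 0, 0, 0, 0, -1], [0, 16, 0, 0, 0, 0, -1], [0, 24, 0, 0, 0, 0, -1], [0, 32, 0, 0, 0, 0, -1], [0, 40, 0, 0, 0, 0, -1], [0, 40, 0, 0, 0, 0, -1]]]}}

```text
t: 28.75
ee_pos: [0.5826, -0.2537, 0.0097]
tool_rot: [2.006, 2.417, 0.0]
wrist_force: [1.0, 0.3, -1.2]
width: 0.0549
```

```bash
python3 - <<'E'
from h import *
o=observe();print(o["t"],o["ee_pos"].round(4),o["tool_rot"].round(3),o["width"],o["wrist_force"].round(1),o["torque"].round(2))
c=capture("scene");cv2.imwrite("pics/s21.png",cv2.resize(c["frame"][220:350,180:360],None,fx=4,fy=4,interpolation=cv2.INTER_CUBIC))
E
```

```text
28.75 [ 0.5826 -0.2537  0.0097] [2.006 2.417 0.   ] 0.05486756704287003 [ 1.   0.3 -1.2] [-0.03  0.07 -0.06]
```

View pics/s21.png

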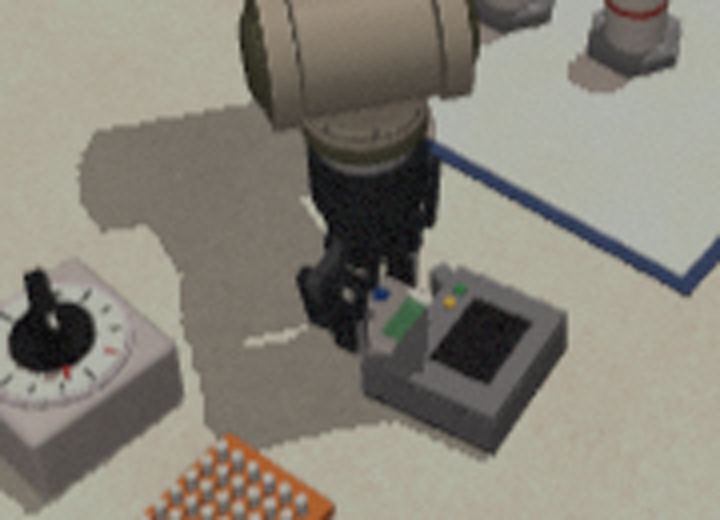

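I lower it onto the slot floor, let go, and go up and behind it with shut fingers to push it home.

>>> {"fn": "apply_moves", "kwargs": {"rows": [[[0, 0, 4, 0, 0, 0, -1], [0, 0, 4, 0, 0, 0, -1], [0, 0, 4, 0, 0, 0, 0.5], [0, 0, 4, 0, 0, 0, 0.8], [0, 0, 4, 0, 0, 0, 0.8], [0, 0, 0, 0, 0, 0, 0.8], [0, 0, -30, 0, 0, 0, 0.8], [0, 0, -60, 0, 0, 0, 0.8], [0, -30, -60, 0, 0, 0, -1], [0, -55, -60, 0, 0, 0, -1], [0, -55, -60, 0, 0, 0, -1], [0, -55, -60, 0, 0, 0, -1], [0, -55, -60, 0, 0, 0, -1], [0, -55, -60, 0, 0, 0, -1], [0, -55, -30, 0, 0, 0, -1], [0, -55, -10, 0, 0, 0, -1], [0, -55, 0, 0, 0, 0, -1], [0, -55, 0, 0, 0, 0, -1]]]}}

```text
t: 30.6
ee_pos: [0.5274, -0.2636, 0.0086]
tool_rot: [-2.005, -2.415, 0.0]
wrist_force: [0.0, -0.3, -1.2]
width: -0.0004
```

```bash
python3 - <<'E'
from h import *
o=observe();print(o["t"],o["ee_pos"].round(4),o["tool_rot"].round(3),o["width"],o["wrist_force"].round(1),o["torque"].round(2))
for s in (-.1,-.097,-.094,-.091,-.088): print(s,rel(*down(O+s*e(DY),.010,DY),o))
c=capture("scene");cv2.imwrite("pics/s22.png",cv2.resize(c["frame"][220:350,180:360],None,fx=4,fy=4,interpolation=cv2.INTER_CUBIC))
E
```

```text
30.6 [ 0.5274 -0.2636  0.0086] [-2.005 -2.415  0.   ] -0.0003828587222641983 [ 0.  -0.3 -1.2] [ 0.05  0.04 -0.03]
-0.1 [-1.0, 27.0, -1.0, -0.002, -0.002, 0.0]
-0.097 [-1.0, 30.0, -1.0, -0.002, -0.002, 0.0]
-0.094 [-1.0, 33.0, -1.0, -0.002, -0.002, 0.0]
-0.091 [-1.0, 36.0, -1.0, -0.002, -0.002, 0.0]
-0.088 [-1.0, 39.0, -1.0, -0.002, -0.002, 0.0]
```

View pics/s22.png

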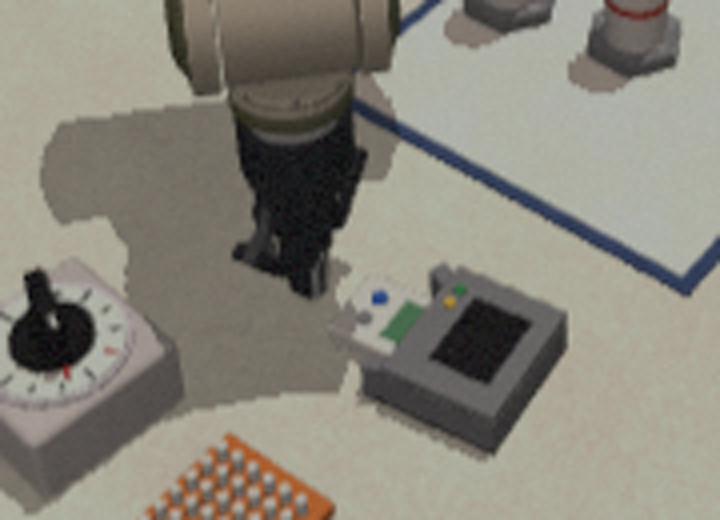

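Logger released in the slot, the shut fingers behind it. Pushing in small steps.

>>> {"fn": "apply_moves", "kwargs": {"rows": [[[0, 8, 0, 0, 0, 0, -1], [0, 15, 0, 0, 0, 0, -1], [0, 20, 0, 0, 0, 0, -1], [0, 24, 0, 0, 0, 0, -1], [0, 27, 0, 0, 0, 0, -1], [0, 30, 0, 0, 0, 0, -1], [0, 32, 0, 0, 0, 0, -1], [0, 32, 0, 0, 0, 0, -1]]]}}

```text
t: 31.45
ee_pos: [0.5593, -0.2581, 0.0098]
tool_rot: [2.007, 2.417, 0.0]
wrist_force: [0.4, -0.5, -0.3]
width: -0.0003
```

>>> {"fn": "apply_moves", "kwargs": {"rows": [[[0, 1, 0, 0, 0, 0, -1], [0, 2, 0, 0, 0, 0, -1], [0, 2, 0, 0, 0, 0, -1]]]}}

```text
t: 31.75
ee_pos: [0.5611, -0.2579, 0.0098]
tool_rot: [-2.007, -2.417, -0.0]
wrist_force: [0.2, -1.3, -0.7]
width: -0.0001
```

```bash
python3 - <<'E'
from h import *
o=observe();print(o["t"],o["ee_pos"].round(4),o["wrist_force"].round(1),'s',(o["ee_pos"][:2]-O)@e(DY))
c=capture("scene");cv2.imwrite("pics/s23.png",cv2.resize(c["frame"][220:350,180:360],None,fx=4,fy=4,interpolation=cv2.INTER_CUBIC))
E
```

```text
31.75 [ 0.5611 -0.2579  0.0098] [ 0.2 -1.3 -0.7] s -0.09247131043853786
```

View pics/s23.png

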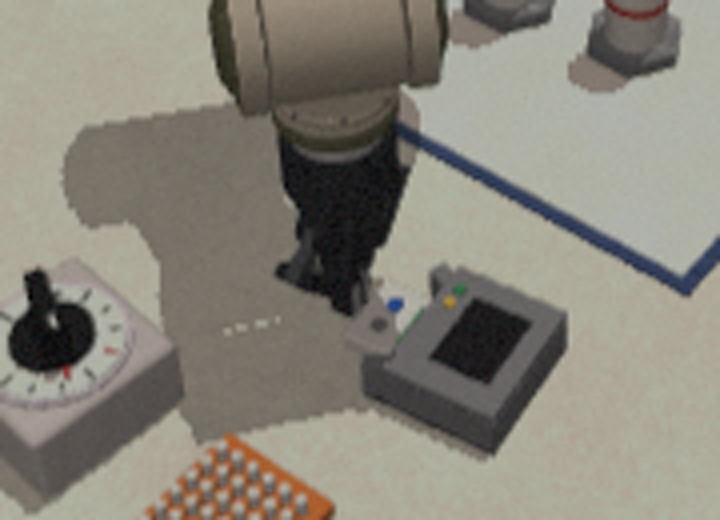

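>>> {"fn": "apply_moves", "kwargs": {"rows": [[[0, 1, 0, 0, 0, 0, -1], [0, 2, 0, 0, 0, 0, -1], [0, 3, 0, 0, 0, 0, -1], [0, 3, 0, 0, 0, 0, -1]]]}}

```text
t: 32.2
ee_pos: [0.5622, -0.2576, 0.0098]
tool_rot: [-2.004, -2.414, 0.004]
wrist_force: [-10.0, -3.3, 4.2]
width: -0.0
```

>>> {"fn": "apply_moves", "kwargs": {"rows": [[[0, 1, 0, 0, 0, 0, -1], [0, 2, 0, 0, 0, 0, -1], [0, 2, 0, 0, 0, 0, -1]]]}}

```text
t: 32.5
ee_pos: [0.5623, -0.2576, 0.0097]
tool_rot: [-2.002, -2.412, 0.008]
wrist_force: [-19.8, -5.2, 8.9]
width: -0.0001
```

```bash
python3 - <<'E'
from h import *
o=observe();print(o["t"],o["ee_pos"].round(4),o["wrist_force"].round(1),'s',(o["ee_pos"][:2]-O)@e(DY))
w=capture("wrist");cv2.imwrite("pics/w24.png",w["frame"])
E
```

```text
32.5 [ 0.5623 -0.2576  0.0097] [-19.8  -5.2   8.9] s -0.09122961163558661
```

View pics/w24.png

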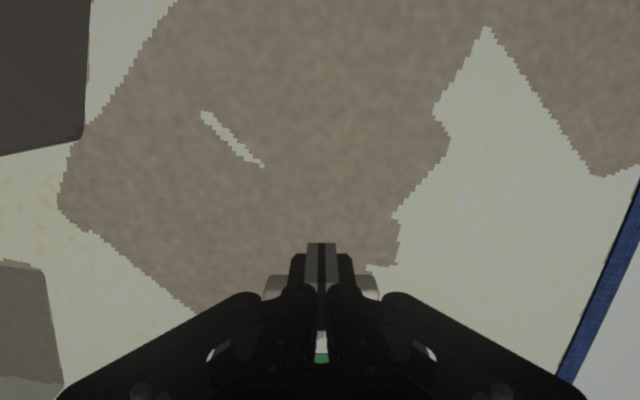

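It stops hard at s = −91 mm, exactly where home is predicted (20 N and no more travel). I back off and look.

>>> {"fn": "apply_moves", "kwargs": {"rows": [[[0, -6, 0, 0, 0, 0, -1], [0, -20, 0, 0, 0, 0, -1], [0, -40, 0, 0, 0, 0, -1], [0, -50, -50, 0, 0, 0, -1], [0, -60, -100, 0, 0, 0, 0], [0, -70, -150, 0, 0, 0, 1], [0, -80, -200, 0, 0, 0, 1], [0, -90, -250, 0, 0, 0, 1], [0, -100, -280, 0, 0, 0, 1], [0, -100, -280, 0, 0, 0, 1], [0, -100, -280, 0, 0, 0, 1]]]}}

```text
t: 33.65
ee_pos: [0.4677, -0.2753, 0.2901]
tool_rot: [2.006, 2.416, 0.0]
wrist_force: [-0.3, -0.6, 0.1]
width: 0.0852
```

```bash
cat > chk.py <<'E'
from h import *
o=observe();print(o["t"],o["ee_pos"].round(4),o["joints"].round(2),o["wrist_force"].round(1))
w=capture("wrist");cv2.imwrite("pics/w25.png",w["frame"])
for n,c in (("wrist",w),("scene",capture("scene"))):
  for d in cut_out("logger_mid",c):
    P,u,v=cloud(c,d["mask"],o); Q=P[(P[:,2]>.012)&(P[:,2]<.03)]
    if len(Q)<20: continue
    s=(Q[:,:2]-O)@e(DY); t=(Q[:,:2]-O)@np.array([-np.sin(DY),np.cos(DY)])
    print(n,round(float(d["confidence"]),2),d["point"],len(Q),'z',np.median(Q[:,2]).round(4),'s',np.percentile(s,[1,99]).round(4),'t',np.percentile(t,[1,99]).round(4))
for d in cut_out("key_grip",w)+cut_out("timer_key",w):
    P,u,v=cloud(w,d["mask"],o); Q=P[(P[:,2]>.098)&(P[:,2]<.115)]
    if len(Q)<5: continue
    r=cv2.minAreaRect(Q[:,:2].astype(np.float32)); print('key',round(float(d["confidence"]),2),d["point"],len(Q),np.round(r[0],4),np.round(r[1],4),round(r[2],1),np.median(Q,0).round(4))
E
python3 chk.py
```

```text
33.65 [ 0.4677 -0.2753  0.2901] [-0.75  0.33  1.2   0.    1.61 -2.51] [-0.3 -0.6  0.1]
wrist 0.65 [321.0, 250.3] 1417 z 0.0204 s [-0.0804 -0.029 ] t [-0.0266  0.0283]
scene 0.78 [275.8, 304.2] 188 z 0.0228 s [-0.0784 -0.0465] t [-0.0281  0.0249]
key 0.58 [183.7, 139.5] 749 [ 0.4678 -0.4293] [0.0149 0.0547] 66.9 [ 0.4664 -0.4274  0.1039]
key 0.53 [587.7, 270.9] 549 [0.5331 0.0794] [0.0247 0.05  ] 69.9 [0.5294 0.072  0.1069]
key 0.7 [180.0, 144.1] 749 [ 0.4678 -0.4293] [0.0149 0.0547] 66.9 [ 0.4664 -0.4274  0.1039]
```

View pics/w25.png

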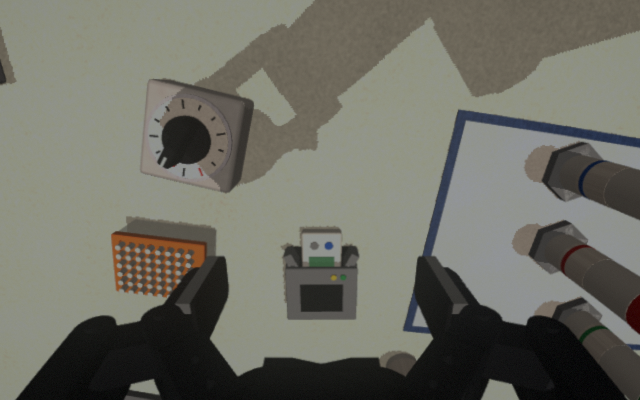

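The logger is home: rear at −80 mm, centred within 1 mm, top at 20 mm. The key wing is at (0.468,−0.429), its long axis at −23°, size 54.7×14.9 mm, which matches. Now to the key.

```bash
cat >> h.py <<'E'
K=np.array([.4676,-.4292])
E
python3 - <<'E'
from h import *
o=observe()
y=np.radians(-23.1)
for z in (.15,.077): print(rel(*down(K,z,y),o))
E
```

```text
[-152.0, -28.0, 139.0, -0.002, -0.001, 0.588]
[-152.0, -28.0, 212.0, -0.002, -0.001, 0.588]
```

>>> {"fn": "apply_moves", "kwargs": {"rows": [[[-152, -28, 0, 0, 0, 0.588, 1], [-152, -28, 0, 0, 0, 0.588, 1], [-152, -28, 0, 0, 0, 0.588, 1], [-152, -28, 0, 0, 0, 0.588, 1], [-152, -28, 50, 0, 0, 0.588, 1], [-152, -28, 100, 0, 0, 0.588, 1], [-152, -28, 139, 0, 0, 0.588, 1], [-152, -28, 139, 0, 0, 0.588, 1], [-152, -28, 139, 0, 0, 0.588, 1], [-152, -28, 139, 0, 0, 0.588, 1]]]}}

```text
t: 34.95
ee_pos: [0.4689, -0.4308, 0.1535]
tool_rot: [2.617, 1.73, 0.0]
wrist_force: [0.9, -0.2, 0.8]
width: 0.0856
```

```bash
python3 - <<'E'
from h import *
o=observe();print(o["t"],o["ee_pos"].round(4),o["joints"].round(2))
y=np.radians(-23.1);print(rel(*down(K,.077,y),o))
w=capture("wrist");cv2.imwrite("pics/w26.png",w["frame"])
for d in cut_out("key_grip",w)[:2]:
    P,u,v=cloud(w,d["mask"],o); Q=P[(P[:,2]>.098)&(P[:,2]<.112)]
    if len(Q)<5: continue
    r=cv2.minAreaRect(Q[:,:2].astype(np.float32)); print('key',d["confidence"],len(Q),np.round(r[0],4),np.round(r[1],4),round(r[2],1))
E
```

```text
34.95 [ 0.4689 -0.4308  0.1535] [-0.93  0.59  1.17  0.    1.38 -2.1 ]
[1.0, -2.0, 77.0, 0.004, 0.002, 0.0]
key 0.55 1746 [ 0.4685 -0.4289] [0.0139 0.0546] 67.4
```

View pics/w26.png

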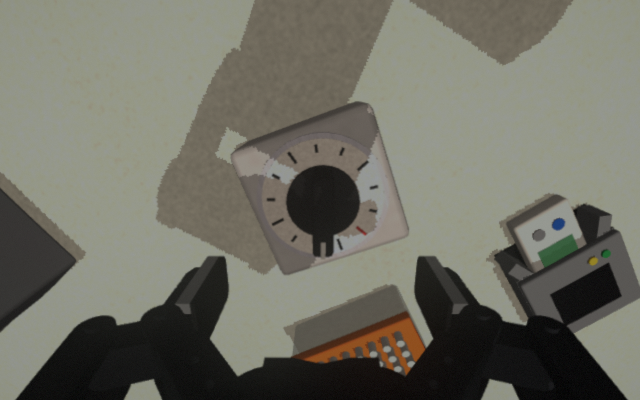

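The key wing is centred below the open jaws (322,200). Going down and gripping it.

>>> {"fn": "apply_moves", "kwargs": {"rows": [[[0, -2, 30, 0, 0, 0, 1], [0, -2, 55, 0, 0, 0, 1], [0, -2, 70, 0, 0, 0, 1], [0, -2, 77, 0, 0, 0, 1], [0, -2, 77, 0, 0, 0, 1], [0, -2, 77, 0, 0, 0, -1], [0, -2, 77, 0, 0, 0, -1], [0, -2, 77, 0, 0, 0, -1], [0, -2, 77, 0, 0, 0, -1], [0, -2, 77, 0, 0, 0, -1], [0, -2, 77, 0, 0, 0, -1], [0, -2, 77, 0, 0, 0, -1], [0, -2, 77, 0, 0, 0, -1]]], "squeeze": 60}}

```text
t: 36.35
ee_pos: [0.4663, -0.4289, 0.0742]
tool_rot: [2.621, 1.732, 0.001]
wrist_force: [0.3, 4.0, 5.5]
width: 0.0133
```

Gripped the wing (width 13.3 mm). Winding clockwise means a positive turn about the tool's z.

>>> {"fn": "apply_moves", "kwargs": {"rows": [[[0.5, 1, -2, 0, 0, 0.13, -1], [0.5, 1, -2, 0, 0, 0.26, -1], [0.5, 1, -2, 0, 0, 0.39, -1], [0.5, 1, -2, 0, 0, 0.52, -1], [0.5, 1, -2, 0, 0, 0.65, -1], [0.5, 1, -2, 0, 0, 0.78, -1], [0.5, 1, -2, 0, 0, 0.91, -1], [0.5, 1, -2, 0, 0, 1.04, -1], [0.5, 1, -2, 0, 0, 1.17, -1], [0.5, 1, -2, 0, 0, 1.3, -1], [0.5, 1, -2, 0, 0, 1.43, -1], [0.5, 1, -2, 0, 0, 1.5, -1], [0.5, 1, -2, 0, 0, 1.5, -1]]]}}

```text
t: 37.65
ee_pos: [0.4689, -0.4276, 0.0743]
tool_rot: [-3.095, 0.521, -0.003]
wrist_force: [11.1, 3.9, -7.9]
width: 0.0131
```

```bash
python3 - <<'E'
from h import *
o=observe();print(o["t"],o["ee_pos"].round(4),o["joints"].round(2),o["width"],o["wrist_force"].round(1),o["torque"].round(2))
M=R.from_rotvec(o["tool_rot"]).as_matrix();print(np.degrees(np.arctan2(M[1,0],M[0,0])))
w=capture("wrist");cv2.imwrite("pics/w27.png",w["frame"])
E
```

```text
37.65 [ 0.4689 -0.4276  0.0743] [-0.93  0.67  1.27  0.    1.21 -0.59] 0.01312096853951542 [11.1  3.9 -7.9] [ 0.64 -1.76 -0.08]
-19.126085328092145
```

View pics/w27.png

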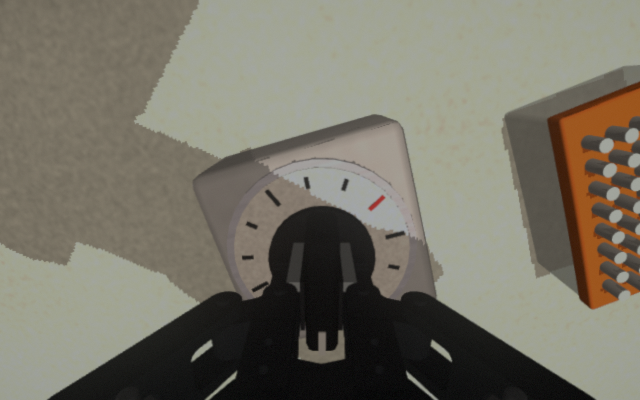

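The key turned with the jaws (1.5 rad). Continuing, with small corrections for the side force.

>>> {"fn": "apply_moves", "kwargs": {"rows": [[[1, -1, 1, 0, 0, 0.13, -1], [1, -1, 1, 0, 0, 0.26, -1], [1, -1, 1, 0, 0, 0.39, -1], [1, -1, 1, 0, 0, 0.52, -1], [1, -1, 1, 0, 0, 0.65, -1], [1, -1, 1, 0, 0, 0.78, -1], [1, -1, 1, 0, 0, 0.91, -1], [1, -1, 1, 0, 0, 1.04, -1], [1, -1, 1, 0, 0, 1.17, -1], [1, -1, 1, 0, 0, 1.3, -1], [1, -1, 1, 0, 0, 1.43, -1], [1, -1, 1, 0, 0, 1.5, -1], [1, -1, 1, 0, 0, 1.5, -1]]]}}

```text
t: 39.0
ee_pos: [0.4704, -0.4301, 0.0743]
tool_rot: [-1.909, 2.493, -0.009]
wrist_force: [11.2, -7.2, -7.9]
width: 0.013
```

```bash
python3 - <<'E'
from h import *
o=observe();print(o["t"],o["ee_pos"].round(4),o["joints"].round(2),o["width"],o["wrist_force"].round(1),o["torque"].round(2))
M=R.from_rotvec(o["tool_rot"]).as_matrix();print(np.degrees(np.arctan2(M[1,0],M[0,0])))
E
```

```text
39.0 [ 0.4704 -0.4301  0.0743] [-0.93  0.67  1.26  0.    1.21  0.91] 0.012992931758574475 [11.2 -7.2 -7.9] [-0.99 -1.8  -0.06]
-105.11966245671627
```

>>> {"fn": "apply_moves", "kwargs": {"rows": [[[0.5, -1, 1, 0, 0, 0.13, -1], [0.5, -1, 1, 0, 0, 0.26, -1], [0.5, -1, 1, 0, 0, 0.39, -1], [0.5, -1, 1, 0, 0, 0.52, -1], [0.5, -1, 1, 0, 0, 0.65, -1], [0.5, -1, 1, 0, 0, 0.78, -1], [0.5, -1, 1, 0, 0, 0.91, -1], [0.5, -1, 1, 0, 0, 1.04, -1], [0.5, -1, 1, 0, 0, 1.17, -1], [0.5, -1, 1, 0, 0, 1.3, -1], [0.5, -1, 1, 0, 0, 1.43, -1], [0.5, -1, 1, 0, 0, 1.56, -1], [0.5, -1, 1, 0, 0, 1.65, -1], [0.5, -1, 1, 0, 0, 1.65, -1]]]}}

```text
t: 40.4
ee_pos: [0.4679, -0.4316, 0.0743]
tool_rot: [-0.538, -3.094, 0.007]
wrist_force: [-8.3, -8.3, 3.8]
width: 0.0129
```

```bash
python3 - <<'E'
from h import *
o=observe();print(o["t"],o["ee_pos"].round(4),o["joints"].round(2),o["width"],o["wrist_force"].round(1),o["torque"].round(2))
M=R.from_rotvec(o["tool_rot"]).as_matrix();print(np.degrees(np.arctan2(M[1,0],M[0,0])))
w=capture("wrist");cv2.imwrite("pics/w28.png",w["frame"])
E
```

```text
40.4 [ 0.4679 -0.4316  0.0743] [-0.93  0.67  1.26 -0.    1.21  2.56] 0.012902542903478496 [-8.3 -8.3  3.8] [-1.18  1.34 -0.  ]
160.27600709093355
```

View pics/w28.png

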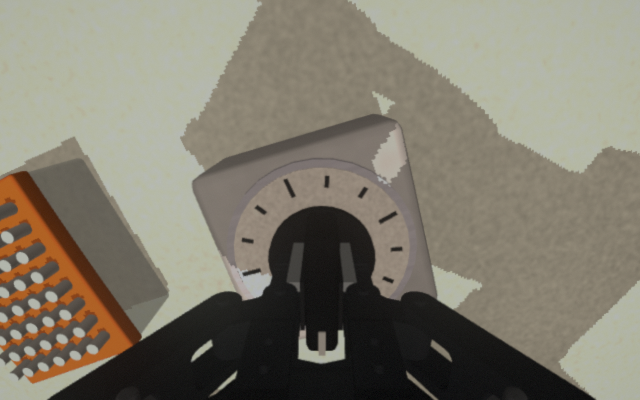

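4.65 rad in one grip. The last joint is near its limit, so I let go, rise, turn back half a turn and regrip.

>>> {"fn": "apply_moves", "kwargs": {"rows": [[[0, 0, 0, 0, 0, 0, 1], [0, 0, 0, 0, 0, 0, 1], [0, 0, 0, 0, 0, 0, 1], [0, 0, 0, 0, 0, 0, 1], [0, 0, -20, 0, 0, 0, 1], [0, 0, -45, 0, 0, 0, 1], [0, 0, -75, 0, 0, 0, 1], [0, 0, -75, 0, 0, -0.15, 1], [0, 0, -75, 0, 0, -0.3, 1], [0, 0, -75, 0, 0, -0.45, 1], [0, 0, -75, 0, 0, -0.6, 1], [0, 0, -75, 0, 0, -0.75, 1], [0, 0, -75, 0, 0, -0.9, 1], [0, 0, -75, 0, 0, -1.05, 1], [0, 0, -75, 0, 0, -1.2, 1], [0, 0, -75, 0, 0, -1.35, 1], [0, 0, -75, 0, 0, -1.5, 1], [0, 0, -75, 0, 0, -1.57, 1], [0, 0, -75, 0, 0, -1.57, 1]]]}}

```text
t: 42.35
ee_pos: [0.4695, -0.429, 0.1487]
tool_rot: [-1.813, 2.566, 0.0]
wrist_force: [0.2, -0.9, 0.1]
width: 0.0853
```

>>> {"fn": "apply_moves", "kwargs": {"rows": [[[0, 0, 0, 0, 0, -0.15, 1], [0, 0, 0, 0, 0, -0.3, 1], [0, 0, 0, 0, 0, -0.45, 1], [0, 0, 0, 0, 0, -0.6, 1], [0, 0, 0, 0, 0, -0.75, 1], [0, 0, 0, 0, 0, -0.9, 1], [0, 0, 0, 0, 0, -1.05, 1], [0, 0, 0, 0, 0, -1.2, 1], [0, 0, 0, 0, 0, -1.35, 1], [0, 0, 0, 0, 0, -1.5, 1], [0, 0, 0, 0, 0, -1.57, 1], [0, 0, 0, 0, 0, -1.57, 1]]]}}

```text
t: 43.55
ee_pos: [0.4695, -0.429, 0.1487]
tool_rot: [-3.095, 0.537, 0.0]
wrist_force: [-0.7, 0.1, -0.9]
width: 0.0855
```

```bash
python3 - <<'E'
from h import *
o=observe();print(o["t"],o["ee_pos"].round(4),o["joints"].round(2),o["width"],o["wrist_force"].round(1))
M=R.from_rotvec(o["tool_rot"]).as_matrix();print(np.degrees(np.arctan2(M[1,0],M[0,0])))
w=capture("wrist");cv2.imwrite("pics/w29.png",w["frame"])
for d in cut_out("key_grip",w)[:2]:
    P,u,v=cloud(w,d["mask"],o); Q=P[(P[:,2]>.098)&(P[:,2]<.112)]
    if len(Q)<5: continue
    r=cv2.minAreaRect(Q[:,:2].astype(np.float32)); print('key',d["confidence"],len(Q),np.round(r[0],4),np.round(r[1],4),round(r[2],1))
for a in (-23.1-np.degrees(4.65)+0,): 
    print('expected wing',(a%180)); print(rel(*down(np.array([.468,-.4293]),.076,np.radians(a+180)),o))
E
```

```text
43.55 [ 0.4695 -0.429   0.1487] [-0.93  0.59  1.17  0.    1.38 -0.58] 0.08545335105442753 [-0.7  0.1 -0.9]
-19.68870564581082
key 0.6 1808 [ 0.4684 -0.4289] [0.054  0.0138] 70.7
expected wing 70.47462526416717
[-1.0, 1.0, 73.0, -0.0, 0.0, -0.003]
```

View pics/w29.png

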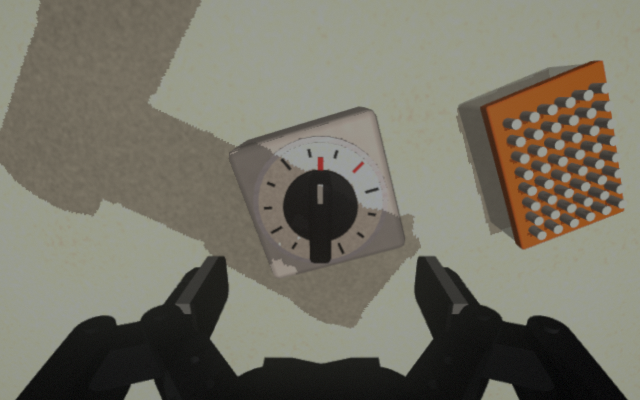

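The wing sits at 70.7°, expected 70.5°, so 4.65 rad did pass to the key. Regrip and continue to the stop.

>>> {"fn": "apply_moves", "kwargs": {"rows": [[[-1, 1, 40, 0, 0, 0, 1], [-1, 1, 65, 0, 0, 0, 1], [-1, 1, 73, 0, 0, 0, 1], [-1, 1, 73, 0, 0, 0, 1], [-1, 1, 73, 0, 0, 0, -1], [-1, 1, 73, 0, 0, 0, -1], [-1, 1, 73, 0, 0, 0, -1], [-1, 1, 73, 0, 0, 0, -1], [-1, 1, 73, 0, 0, 0, -1], [-1, 1, 73, 0, 0, 0, -1], [-1, 1, 73, 0, 0, 0, -1], [-1, 1, 73, 0, 0, 0, -1], [-1, 1, 73, 0, 0, 0.13, -1], [-1, 1, 73, 0, 0, 0.26, -1], [-1, 1, 73, 0, 0, 0.39, -1], [-1, 1, 73, 0, 0, 0.5, -1], [-1, 1, 73, 0, 0, 0.5, -1]]]}}

```text
t: 45.35
ee_pos: [0.4682, -0.4298, 0.0763]
tool_rot: [2.865, -1.289, 0.001]
wrist_force: [-0.3, 1.6, 5.8]
width: 0.0131
```

```bash
cat > st.py <<'E'
from h import *
o=observe();print(o["t"],o["ee_pos"].round(4),o["joints"].round(3),o["width"],o["wrist_force"].round(1),o["torque"].round(2), 'eff6',o["effort"][5].round(2))
M=R.from_rotvec(o["tool_rot"]).as_matrix();print(np.degrees(np.arctan2(M[1,0],M[0,0])))
E
python3 st.py
```

```text
45.35 [ 0.4682 -0.4298  0.0763] [-0.929  0.665  1.261  0.     1.214 -0.083] 0.013109288934924353 [-0.3  1.6  5.8] [0.19 0.14 0.02] eff6 0.96
-48.44053720916021
```

>>> {"fn": "apply_moves", "kwargs": {"rows": [[[0, 0, 0, 0, 0, 0.1, -1], [0, 0, 0, 0, 0, 0.2, -1], [0, 0, 0, 0, 0, 0.3, -1], [0, 0, 0, 0, 0, 0.3, -1]]]}}

```text
t: 45.75
ee_pos: [0.4682, -0.4298, 0.0763]
tool_rot: [2.642, -1.699, 0.0]
wrist_force: [-1.2, 0.2, 5.3]
width: 0.0129
```

```bash
python3 st.py
```

```text
45.75 [ 0.4682 -0.4298  0.0763] [-9.280e-01  6.650e-01  1.261e+00 -1.000e-03  1.214e+00  2.150e-01] 0.012857351029381358 [-1.2  0.2  5.3] [0.2  0.1  0.99] eff6 1.89
-65.48853503406248
```

>>> {"fn": "apply_moves", "kwargs": {"rows": [[[0, 0, 0, 0, 0, 0.1, -1], [0, 0, 0, 0, 0, 0.2, -1], [0, 0, 0, 0, 0, 0.2, -1]]]}}

```text
t: 46.05
ee_pos: [0.4669, -0.4304, 0.0766]
tool_rot: [2.46, -1.948, -0.002]
wrist_force: [-8.0, -1.2, 8.0]
width: 0.0134
```

```bash
python3 st.py
```

```text
46.05 [ 0.4669 -0.4304  0.0766] [-0.929  0.665  1.262 -0.005  1.216  0.412] 0.013418296597676361 [-8.  -1.2  8. ] [-0.17  1.51  2.61] eff6 3.55
-76.74847611071911
```

Torque jumped to 1 then 2.6 N m with the jaws starting to slip on the wing: the stop. Release straight up and look.

>>> {"fn": "apply_moves", "kwargs": {"rows": [[[0, 0, 0, 0, 0, 0.2, 1], [0, 0, 0, 0, 0, 0.2, 1], [0, 0, 0, 0, 0, 0.2, 1], [0, 0, 0, 0, 0, 0.2, 1], [0, 0, -20, 0, 0, 0.2, 1], [0, 0, -45, 0, 0, 0.2, 1], [0, 0, -75, 0, 0, 0.2, 1], [0, 0, -75, 0, 0, 0.2, 1], [0, 0, -75, 0, 0, 0.2, 1]]]}}

```text
t: 46.95
ee_pos: [0.4681, -0.4297, 0.1508]
tool_rot: [2.254, -2.189, 0.001]
wrist_force: [-0.5, -0.7, -1.6]
width: 0.0857
```

```bash
python3 st.py; python3 - <<'E'
from h import *
o=observe()
w=capture("wrist");cv2.imwrite("pics/w30.png",w["frame"])
for d in cut_out("key_grip",w)[:2]:
    P,u,v=cloud(w,d["mask"],o); Q=P[(P[:,2]>.098)&(P[:,2]<.112)]
    if len(Q)<5: continue
    r=cv2.minAreaRect(Q[:,:2].astype(np.float32)); print('key',d["confidence"],len(Q),np.round(r[0],4),np.round(r[1],4),round(r[2],1))
E
```

```text
46.95 [ 0.4681 -0.4297  0.1508] [-0.929  0.591  1.17  -0.     1.38   0.613] 0.08567771963083819 [-0.5 -0.7 -1.6] [-0.04 -0.01  0.03] eff6 -0.01
-88.31851955867333
key 0.61 1812 [ 0.4684 -0.4293] [0.0539 0.0142] 26.3
```

View pics/w30.png

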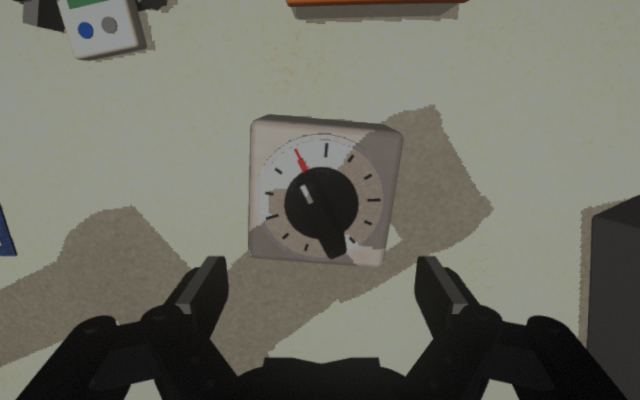

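The key pointer now lies on the dial's red stop mark (298,155). The wing moved on 0.775 rad to 26.3°, 5.42 rad in all, so it sits at its stop. I move up and check everything.

>>> {"fn": "apply_moves", "kwargs": {"rows": [[[0, 0, -50, 0, 0, 0, 1], [0, 0, -100, 0, 0, 0, 1], [0, 0, -150, 0, 0, 0, 1], [0, 0, -150, 0, 0, 0, 1], [0, 0, -150, 0, 0, 0, 1]]]}}

```text
t: 47.55
ee_pos: [0.4682, -0.4298, 0.3003]
tool_rot: [-2.253, 2.189, 0.0]
wrist_force: [0.5, 0.5, -0.7]
width: 0.0854
```

```bash
python3 st.py; python3 - <<'E'
from h import *
c=capture("top");cv2.imwrite("pics/t31.png",cv2.resize(c["frame"][110:260,190:480],None,fx=2.7,fy=2.7))
s=capture("scene");cv2.imwrite("pics/s31.png",cv2.resize(s["frame"][90:390,140:480],None,fx=2,fy=2))
for n,xy in (("blue",(.425,.069)),("red",(.533,.092)),("green",(.657,.175))):
  for nm,q in (("top",c),("scene",s)):
    P=axis_fit(q,(60,330,200,480),.183,.21,near=(*xy,.05)); print(n,nm,len(P),np.median(P,0).round(3))
for nm,q in (("top",c),("scene",s)):
  for t in ["logger_mid","tube_rack","reagent_bottle","tip_box"]:
   for d in cut_out(t,q)[:1]:
    P,u,v=cloud(q,d["mask"]); 
    if t=="logger_mid":
        Q=P[(P[:,2]>.012)&(P[:,2]<.03)]
        if len(Q)>20: print(nm,t,d["point"],((Q[:,:2]-O)@e(DY)).min(),np.median((Q[:,:2]-O)@np.array([-np.sin(DY),np.cos(DY)])))
    else: print(nm,t,np.round(d["point"]),np.median(P,0).round(3))
E
```

```text
47.55 [ 0.4682 -0.4298  0.3003] [-0.929  0.508  0.891 -0.     1.743  0.613] 0.08537335835228181 [ 0.5  0.5 -0.7] [ 0.01 -0.03 -0.04] eff6 -0.0
-88.3521003911793
blue top 138 [0.425 0.067 0.192]
blue scene 163 [0.432 0.064 0.193]
red top 133 [0.536 0.092 0.191]
red scene 175 [0.542 0.088 0.193]
green top 134 [0.656 0.179 0.191]
green scene 181 [0.661 0.172 0.193]
top logger_mid [397.4, 175.7] -0.08060765632833229 0.0019209322778468512
top tube_rack [215. 170.] [0.614 0.496 0.048]
top reagent_bottle [352. 130.] [ 0.786 -0.072  0.071]
top tip_box [448. 166.] [ 0.643 -0.456  0.058]
scene logger_mid [276.9, 303.6] -0.08088140186694964 -0.0010680822567748556
scene tube_rack [421. 180.] [0.631 0.474 0.05 ]
scene reagent_bottle [378. 292.] [ 0.807 -0.092  0.058]
scene tip_box [234. 360.] [ 0.663 -0.472  0.058]
```

View pics/s31.png

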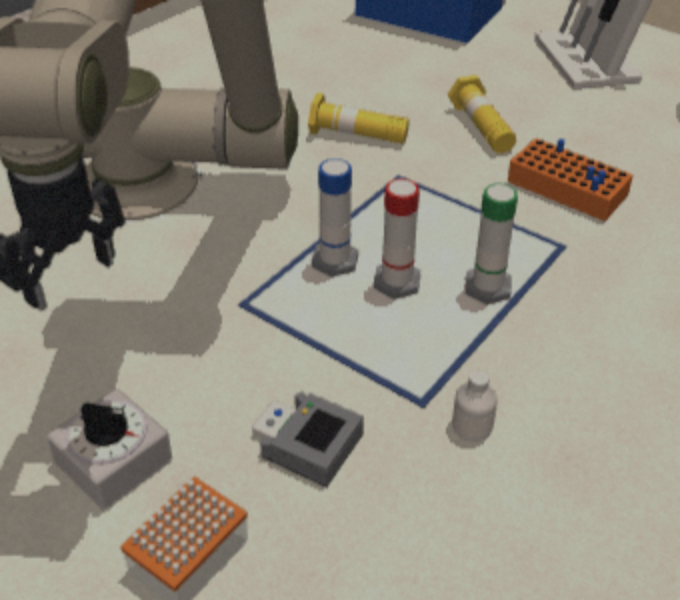

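View pics/t31.png

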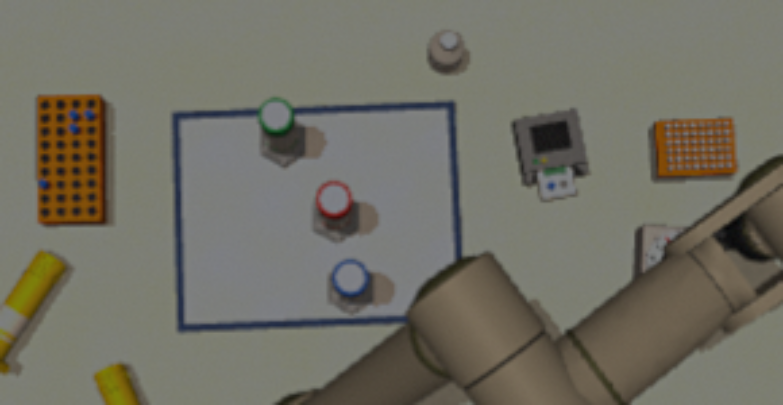

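Last look: the three canisters stand on the mat, the logger is home, the key is at its stop, the bystanders have not moved, and the gripper is free. Handing in.

```bash
python3 -c "
from rig import *
print(job_done())"
```

```text
the job is handed in; nothing more can be done
None
```

The delivery is booked in and the job is handed in, at about 48 s of the 210 s allowed. No verdict came back, so what follows rests on my own measurements.

- **Canisters:** I gripped blue, red and green by the cap and pivoted each over the rim of its foot. All three stand upright on the mat, with their tops measured at 0.191–0.193 m.
- **Logger:** It went into the dock nose first, and I pushed it in with shut fingers until it stopped hard at the predicted home position. Its rear end measured 80–81 mm from the dock's origin (80 mm expected), and it sits within 2 mm of the slot's middle.
- **Timer key:** I wound it about 5.42 rad clockwise in two grips. The torque then jumped to 2.6 N m and the jaws began to slip, which I took as the stop. The pointer lies on the dial's red mark.
- **Bystanders:** The tube rack, bottle and tip box measured within about 4 mm of where they started, which is inside the measuring error. I did not touch the yellow look-alikes.

No check failed. The one disagreement was between cameras: the scene camera put the canister tops 6–9 mm from where the top camera did. I put that down to its oblique view. I could not read the key's angle directly. The pointer, the wing's measured turn and the torque jump all agree that it is at its stop.

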